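# Pen a conveyor roller at the mark on the bench board

### The arm

A 7-joint arm with a two-finger parallel gripper is mounted at the origin on the work surface. World frame = base frame: x ahead of the robot, y to its left, z up, the work surface at z = 0. Lengths are in m, angles in rad, forces in N, time in s.
With the tool pointing down it reaches from about 0.425 to 0.925 m from the base axis. Payload 6.8 kg.
Tool frame: the origin (TCP) lies between the finger pads; the fingertips stand 25 mm ahead of it and the grasp point (between the pads) lies 6 mm ahead of it; y points along the fingers, z is the direction in which the jaws open and shut, and the axes are right-handed (so a half turn about y gives the same grasp; the last joint's range is limited). The gripper opens to 85 mm and grips with 20 to 120 N. Pads are 22 mm wide; open, the fingers measure 114 mm over their backs; the gripper's body (76 mm by 85 mm) begins 54 mm behind the grasp point. The pads swing forward as they close: fully open they stand 13 mm farther back than shut.
Start: joints at [-1.208, 0.477, 0.022, 1.555, -0.011, 1.109, -0.083], TCP at [0.306, 0.602, 0.231] pointing down, gripper open.
Joint ranges: [-2.96, 2.96], [-0.34, 2.1], [-1.41, 1.46], [0.24, 2.44], [-1.37, 4.51], [0.17, 1.92], [-2.96, 2.96]. Speed limits (rad/s): [2.39, 2.39, 3.14, 3.14, 3.14, 3.14, 3.14].

### API

Orientations are given as a unit quaternion [w, x, y, z].
In Python, from plant import arm, cams, ticket gives the robot as it stands.
- The arm moves only by the tool step_arm, never from a script. Its argument "deltas" is text: rows parted by semicolons, each of 6 numbers parted by spaces: the shift along the world's x, y, z in cm, then the turn, a rotation vector about the world's x, y, z in rad. In form: tx ty tz rx ry rz; .... A call has 1 to 12 rows; each row shifts and turns the commanded pose from where the row before left it; what a row does not reach is not made up. A row lasts 1/10 s, in which the tool goes at most 50 mm and 8.59 degrees, less where a joint would pass 70% of its speed; a pose out of reach is approached as far as the arm can. A call with a gripper value outside its range is refused whole. "hand" is the opening, from -1 (shut) to 1 (fully open), set as the call begins (left out, the last holds). The fingers move at their own pace and stop on an object; the grip force is fixed at half the most. Time passes only in rows, so rows that do not move let the fingers close. It gives the time, the measured TCP pose, the force and the opening at its end, in the units of the state.
- arm.get_obs(): the state, without advancing time (a new reading comes with each control period).
- cams.capture(name): name is "scene" or "top" or "wrist"; returns (picture, depth): 420x560x3 uint8, red, green, blue; 420x560 float32, m along the optical axis (not along the pixel's ray), 0 where there is no reading.
- cams.camera_info(name): a dict with "fx", "fy", "cx", "cy" (pixels), "k1" (the pictures are not rectified: a ray, as slopes to the right and down, at radius r is drawn at 1 + k1 r^2 times it, then the intrinsics apply), "extrinsics" (4x4, takes a point from world to camera coordinates); the wrist camera has in their place "hand_eye" (4x4, takes a point from camera to tool coordinates, whose origin is the TCP and whose axes are the tool frame's). Camera axes: x right, y down, z forward; pixel columns grow to the right and rows downward; lengths in m; the calibration is good to about 2 mm. A picture is of the moment at which its call begins: read the wrist's pose just before it. camera_info takes no time and is no camera call.
- ticket.job_done(): hands the job in, once; it reports no verdict.
The state is a dict: "time": time; "q": joint angles; "joint_vel": joint speeds; "joint_torque": joint torques, N m; "ee_pos": TCP position; "eef_rot": TCP orientation; "contact_force": force on the tool from outside, world axes, zero at the start; "ft_torque": the same for the moment, N m; "opening": finger opening in m.
Only numpy, scipy, OpenCV 4.12 (cv2) and the standard library are available. Lean on these libraries where they do the work, as an engineer would, in place of code of your own. Each camera call takes 0.05 s, during which the arm holds its last target.

### The job

Get the conveyor roller ready for servicing: first clear every hex nut off the board into the parts tray, then roll the roller along the board by pushing its side, never lifting it, until it lies still square over the black line without overrunning it. Then stand every stop from the bench upright and fully down in a pocket of its own on either side of the roller, and last swing the keeper arm fully closed over the roller, which must still lie at the line. Leave the can and the jar alone.

Things in the scene. Friction and masses are not known exactly. Their poses are not given: they have to be found in the camera images.
- board: plywood work board fixed to the bench, 200 mm (its x) by 385 mm (its y), 18 mm thick; origin at the centre of its underside, at bench height. Its y axis is the lane along which the roller travels, its x axis is the direction of the roller's axis and of the mark line. It is turned a little differently at each start
- mark (a point): middle of the black line (5 mm wide, 200 mm long) drawn right across the board along the board's x axis, on the board's top, 60 mm to the +y side of the board's middle; its axes are the board's. The roller's axis must stop straight above this line, which shows beyond both ends of the roller
- roller_center (a point): bare metal conveyor roller with black end caps, a loose smooth cylinder 70 mm in diameter, 140 mm long, about 0.6 kg, lying on the board towards its -y end, more or less square to the lane; the point is its centre (35 mm above the board), its x axis is the cylinder's axis (y and z turn as it rolls). It rolls freely and coasts when pushed fast, so finish slowly
- board_hole0 (a point): a round pocket 41 mm wide and 12 mm deep in the work board, axis upright; this point is the centre of its mouth, level with the board's top. Seen along the board's y axis it lies 57 mm before (on the -y side of) the mark line, 38 mm towards the board's -x edge from its middle
- board_hole1 (a point): a round pocket 41 mm wide and 12 mm deep in the work board, axis upright; this point is the centre of its mouth, level with the board's top. Seen along the board's y axis it lies 57 mm before (on the -y side of) the mark line, 38 mm towards the board's +x edge from its middle
- board_hole2 (a point): a round pocket 41 mm wide and 12 mm deep in the work board, axis upright; this point is the centre of its mouth, level with the board's top. Seen along the board's y axis it lies 57 mm beyond (on the +y side of) the mark line, 38 mm towards the board's -x edge from its middle
- board_hole3 (a point): a round pocket 41 mm wide and 12 mm deep in the work board, axis upright; this point is the centre of its mouth, level with the board's top. Seen along the board's y axis it lies 57 mm beyond (on the +y side of) the mark line, 38 mm towards the board's +x edge from its middle
- stop0_center (a point): loose stop: a round steel foot 38 mm wide and 16 mm high with a black rubber post 26 mm wide and 36 mm high upright on it, 52 mm tall in all, about 0.16 kg; the point is its centre, 26 mm above its underside. Standing on the bench to the left of the board at the start, or absent; three or four are present. All stops are alike. Seated in a pocket its underside is 6 mm above the bench
- stop1_center (a point): loose stop: a round steel foot 38 mm wide and 16 mm high with a black rubber post 26 mm wide and 36 mm high upright on it, 52 mm tall in all, about 0.16 kg; the point is its centre, 26 mm above its underside. Standing on the bench to the left of the board at the start, or absent; three or four are present. All stops are alike. Seated in a pocket its underside is 6 mm above the bench
- stop2_center (a point): loose stop: a round steel foot 38 mm wide and 16 mm high with a black rubber post 26 mm wide and 36 mm high upright on it, 52 mm tall in all, about 0.16 kg; the point is its centre, 26 mm above its underside. Standing on the bench to the left of the board at the start, or absent; three or four are present. All stops are alike. Seated in a pocket its underside is 6 mm above the bench
- stop3_center (a point): loose stop: a round steel foot 38 mm wide and 16 mm high with a black rubber post 26 mm wide and 36 mm high upright on it, 52 mm tall in all, about 0.16 kg; the point is its centre, 26 mm above its underside. Standing on the bench to the left of the board at the start, or absent; three or four are present. All stops are alike. Seated in a pocket its underside is 6 mm above the bench
- nut0_center (a point): large steel hex nut, 41 mm over its corners, 35.5 mm across flats, 19 mm high, about 0.1 kg, left lying flat on the board in the roller's way, or absent; one or two are present; the point is its centre, 9.5 mm above its underside; its x axis points to a corner, its y axis to a flat
- nut1_center (a point): large steel hex nut, 41 mm over its corners, 35.5 mm across flats, 19 mm high, about 0.1 kg, left lying flat on the board in the roller's way, or absent; one or two are present; the point is its centre, 9.5 mm above its underside; its x axis points to a corner, its y axis to a flat
- tray_in (a point): centre of the inner floor (3 mm above the bench) of the open grey metal parts tray to the right of the board, 170 mm (its x) by 125 mm (its y) outside, walls 3 mm thick and 40 mm high; fixed
- keeper (a joint): angle of the keeper arm, a dark flat steel bar pivoted on an upright pin at the board's +x edge, level with the mark line. 0 (end stop) = closed, pointing along the board's -x right over the mark line, 8 mm above the top of a roller standing there; growing values swing its end towards the board's +y side; it starts well open (1.2 to 1.6). It swings level, with light friction, and stays where it is left. The bar is 20 mm wide, underside 96 mm and top 110 mm above the bench
- keeper_knob (a point): middle of the black upright knob at the free end of the keeper arm, a pin 18 mm in diameter and 40 mm high standing on the bar; 130 mm above the bench, 140 mm from the pivot
- keeper_pivot (a point): point on the keeper arm's upright pivot axis at the height of the knob's middle, 119 mm to the board's +x side of the mark's middle
- can_center (a point): upright round metal can, 58 mm in diameter, 150 mm tall, a bystander beyond and left of the board; the point is its centre, 75 mm up
- jar_center (a point): upright glass jar, 70 mm in diameter, 90 mm tall, a bystander beyond the board; the point is its centre, 45 mm up
Not all that is in view belongs to the job. Leave any purple or red look-alike of the part that bears stop1_center alone.

How it is judged:
On the way, in this order (a step that is already met when the one before it is completed fails the run):
1. every nut lies in the parts tray, released (x of nut0_center in the frame of tray_in between -0.08 and 0.08 m and y of nut0_center in the frame of tray_in between -0.06 and 0.06 m and height (world z) of each of nut0_center, nut1_center below 0.04 m and contact force between each of nut0, nut1 and the fingers below 0.1 N and x of nut1_center in the frame of tray_in between -0.08 and 0.08 m and y of nut1_center in the frame of tray_in between -0.06 and 0.06 m), for 0.2 s.
2. the roller lies at rest and square over the mark line (6 mm), not touched by the fingers (y of roller_center in the frame of mark between -0.006 and 0.006 m and x of roller_center in the frame of mark between -0.03 and 0.03 m and angle between the x axis of roller_center and the x axis of board, either way round below 0.1 rad and linear speed of roller below 0.012 m/s and height (world z) of roller_center below 0.058 m and contact force between roller and the fingers below 0.1 N), for 0.5 s.
3. every stop stands fully down in a pocket, released ((horizontal distance between stop0_center and board_hole0 below 0.006 m or horizontal distance between stop0_center and board_hole1 below 0.006 m or horizontal distance between stop0_center and board_hole2 below 0.006 m or horizontal distance between stop0_center and board_hole3 below 0.006 m) and height (world z) of each of stop0_center, stop1_center, stop2_center, stop3_center below 0.036 m and angle between each of stop0_center, stop1_center, stop2_center, stop3_center's own z axis and vertical below 0.12 rad and contact force between each of stop0, stop1, stop2, stop3 and the fingers below 0.1 N and (horizontal distance between stop1_center and board_hole0 below 0.006 m or horizontal distance between stop1_center and board_hole1 below 0.006 m or horizontal distance between stop1_center and board_hole2 below 0.006 m or horizontal distance between stop1_center and board_hole3 below 0.006 m) and (horizontal distance between stop2_center and board_hole0 below 0.006 m or horizontal distance between stop2_center and board_hole1 below 0.006 m or horizontal distance between stop2_center and board_hole2 below 0.006 m or horizontal distance between stop2_center and board_hole3 below 0.006 m) and (horizontal distance between stop3_center and board_hole0 below 0.006 m or horizontal distance between stop3_center and board_hole1 below 0.006 m or horizontal distance between stop3_center and board_hole2 below 0.006 m or horizontal distance between stop3_center and board_hole3 below 0.006 m)), for 0.2 s.
4. the keeper arm is closed over the roller (value of joint keeper below 0.08 rad), for 0.2 s.
At the end, for the whole second after the job is handed in: Every nut in the tray; roller at rest within 10 mm of the mark line (6 mm when first rolled there), 30 mm sideways, square within 0.1 rad; every stop upright (0.12 rad), within 6 mm of a pocket's centre and 4 mm of fully down; keeper within 0.08 rad of closed; all released (all of step 1 and all of step 3 and y of roller_center in the frame of mark between -0.01 and 0.01 m and x of roller_center in the frame of mark between -0.03 and 0.03 m and angle between the x axis of roller_center and the x axis of board, either way round below 0.1 rad and linear speed of roller below 0.012 m/s and height (world z) of roller_center below 0.058 m and contact force between roller and the fingers below 0.1 N and value of joint keeper below 0.08 rad); the robot touches nothing.
It fails at once if the roller is lifted more than 12 mm off the board, or falls off it (height (world z) of roller_center above 0.065 m or height (world z) of roller_center below 0.045 m).
It fails at once if the roller overruns the mark line by more than 30 mm (y of roller_center in the frame of mark above 0.03 m).
It fails at once if the can or the jar is tipped, or moved more than 40 mm ((distance of can_center from where it was at the start of the episode above 0.04 m or angle between can_center's own z axis and vertical above 0.4 rad) or (distance of jar_center from where it was at the start of the episode above 0.04 m or angle between jar_center's own z axis and vertical above 0.4 rad)).
Of stop0, stop1, stop2, stop3 only 3 to 4 are there at a start; the rules pass over those that are not, and their reading is None.
Of nut0, nut1 only 1 to 2 are there at a start; the rules pass over those that are not, and their reading is None.
At some moment in a run one of stop0, stop1, stop2, stop3 may be knocked a few centimetres aside while the robot is not near it.
Once in a run the grip may slacken for a moment while it holds something.
It also fails if it takes over 210 s, if anything falls off the work surface, if the arm or the gripper's body presses on something with over 40 N, if the wrist force passes 120 N, or if a joint passes its speed limit or range.

## Working session

There is one attempt and no reset: what is moved stays moved. The work goes in short steps, Python scripts to look and compute and a tool call to move; the robot and the scene stay as the last step left them, time stands still between calls to the robot, and variables do not carry over. Pictures are saved under pics/ and viewed, and the job is handed in when it is done.

Besides the shell and the picture viewer there is one more tool, called after "Call:" by a JSON object that holds its "api" and its "payload". step_arm: Moves the arm, as the interface text tells. Its arguments: {"type":"object","properties":{"deltas":{"type":"string"},"hand":{"type":"number"}},"required":["deltas"]}

```bash
ls; mkdir -p pics; python3 - <<'E'
from plant import arm,cams,ticket
import cv2,numpy as np
np.set_printoptions(precision=4,suppress=True)
o=arm.get_obs();print(o)
for n in ["scene","top","wrist"]:
    p,d=cams.capture(n);cv2.imwrite(f"pics/{n}0.png",p[:,:,::-1]);np.save(f"pics/{n}0.npy",d)
    print(n,cams.camera_info(n))
E
```

```text
pics
{'time': 0.0, 'q': array([-1.2081,  0.4778,  0.0223,  1.5565, -0.0115,  1.1093, -0.0831]), 'joint_vel': array([-0.0003, -0.0021,  0.0017,  0.0001, -0.0002,  0.0004, -0.0001]), 'joint_torque': array([ -0.0006, -59.6449,   1.6073, -28.1201,   0.0123,   0.0093,
         0.    ]), 'ee_pos': array([0.3059, 0.601 , 0.23  ]), 'eef_rot': array([-0.687 ,  0.6883, -0.165 ,  0.1648]), 'contact_force': array([-0.5312, -0.8255,  0.3416]), 'ft_torque': array([-0.0035,  0.0505, -0.0124]), 'opening': 0.08535796215384837}
scene {'fx': 476.5828755417256, 'fy': 476.5828755417256, 'cx': 284.93553024337075, 'cy': 203.37444207663728, 'k1': 0.0221322610701378, 'extrinsics': array([[-0.8894,  0.4571, -0.0035,  0.5252],
       [ 0.3916,  0.7579, -0.5217, -0.1926],
       [-0.2358, -0.4654, -0.8531,  1.3596],
       [ 0.    ,  0.    ,  0.    ,  1.    ]])}
top {'fx': 523.7336560845125, 'fy': 523.7336560845125, 'cx': 270.92093727979045, 'cy': 205.09403824420096, 'k1': -0.12533270134509383, 'extrinsics': array([[-0.0116, -0.9999,  0.0071,  0.0283],
       [-0.9932,  0.0107, -0.1162,  0.6124],
       [ 0.1161, -0.0084, -0.9932,  1.4316],
       [ 0.    ,  0.    ,  0.    ,  1.    ]])}
wrist {'fx': 289.07645962912204, 'fy': 289.07645962912204, 'cx': 278.40103921899436, 'cy': 212.0158648879279, 'k1': -0.041452680145655126, 'hand_eye': array([[ 0.0008,  0.948 ,  0.3183, -0.0823],
       [-0.0003, -0.3183,  0.948 , -0.1438],
       [ 1.    , -0.0009,  0.    ,  0.001 ],
       [ 0.    ,  0.    ,  0.    ,  1.    ]])}
```

View pics/top0.png

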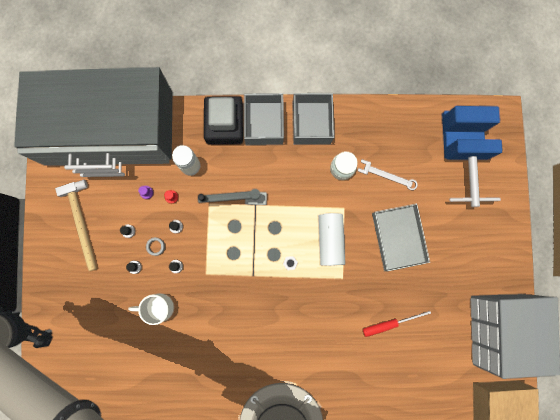

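View pics/scene0.png

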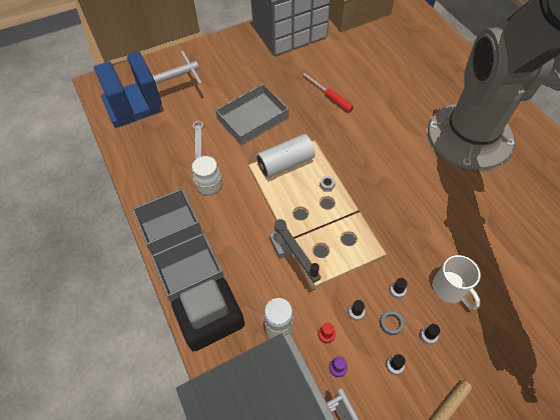

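View pics/wrist0.png

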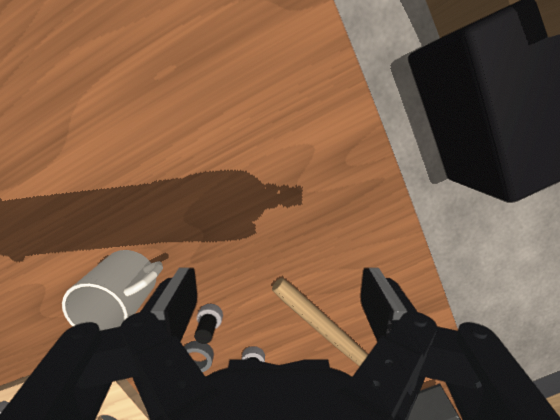

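The top view shows four stops with black posts at about (126,231), (133,267), (175,227) and (175,266). There is one nut at (291,264), the roller at (331,239), the tray at (401,238) and the keeper knob at (203,198). The purple (145,192) and red (171,197) look-alikes, the ring at (155,246) and the mug aren't part of the job. I'll enlarge this view.

```bash
cat > h.py <<'E'
import numpy as np,cv2,json
from plant import arm,cams,ticket
from scipy.spatial.transform import Rotation as R
np.set_printoptions(precision=4,suppress=True)
def K(i): return np.array([[i['fx'],0,i['cx']],[0,i['fy'],i['cy']],[0,0,1]])
def D(i): return np.array([i['k1'],0,0,0,0.])
def toolT(o):
    T=np.eye(4); q=o['eef_rot']; T[:3,:3]=R.from_quat([q[1],q[2],q[3],q[0]]).as_matrix(); T[:3,3]=o['ee_pos']; return T
def camT(n,o=None):  # world->cam
    i=cams.camera_info(n)
    if n!='wrist': return np.array(i['extrinsics'])
    return np.linalg.inv(toolT(o)@np.array(i['hand_eye']))
def ray(n,uv,o=None):
    i=cams.camera_info(n); uv=np.array(uv,float).reshape(-1,1,2)
    p=cv2.undistortPoints(uv,K(i),D(i)).reshape(-1,2)
    T=np.linalg.inv(camT(n,o)); d=np.c_[p,np.ones(len(p))]@T[:3,:3].T
    return T[:3,3],d
def atz(n,uv,z,o=None):
    c,d=ray(n,uv,o); s=(z-c[2])/d[:,2]; return c+s[:,None]*d
def proj(n,P,o=None):
    i=cams.camera_info(n); T=camT(n,o); P=np.array(P,float).reshape(-1,3)
    return cv2.projectPoints(P,cv2.Rodrigues(T[:3,:3])[0],T[:3,3],K(i),D(i))[0].reshape(-1,2)
def tri(obs): # list of (n,uv,o)
    A=np.zeros((3,3));b=np.zeros(3);L=[]
    for n,uv,o in obs:
        c,d=ray(n,uv,o);d=d[0]/np.linalg.norm(d[0]);M=np.eye(3)-np.outer(d,d);A+=M;b+=M@c;L.append((c,d))
    X=np.linalg.solve(A,b); return X,[np.linalg.norm((np.eye(3)-np.outer(d,d))@(X-c)) for c,d in L]
def snap(n,name):
    o=arm.get_obs(); p,d=cams.capture(n); cv2.imwrite(f"pics/{name}.png",p[:,:,::-1]); np.savez(f"pics/{name}.npz",d=d,ee_pos=o['ee_pos'],eef_rot=o['eef_rot']); return o,p,d
def loado(name):
    z=np.load(f"pics/{name}.npz"); return dict(ee_pos=z['ee_pos'],eef_rot=z['eef_rot'])
def crop(src,x0,y0,x1,y1,s,out):
    im=cv2.imread(f"pics/{src}.png")[y0:y1,x0:x1]; im=cv2.resize(im,None,fx=s,fy=s,interpolation=cv2.INTER_CUBIC)
    st=10
    for x in range((x0//st+1)*st,x1,st):
        cv2.line(im,((x-x0)*s,0),((x-x0)*s,6),(0,0,255),1)
        if x%20==0: cv2.putText(im,str(x),((x-x0)*s-10,16),0,.35,(0,0,255),1)
    for y in range((y0//st+1)*st,y1,st):
        cv2.line(im,(0,(y-y0)*s),(6,(y-y0)*s),(0,0,255),1)
        if y%20==0: cv2.putText(im,str(y),(8,(y-y0)*s+4),0,.35,(0,0,255),1)
    cv2.imwrite(f"pics/{out}.png",im)
E
python3 - <<'E'
from h import *
crop('top0',195,180,355,290,5,'top0b'); crop('top0',105,175,205,290,5,'top0s');crop('top0',355,190,445,280,6,'top0t')
E
```

```text
(no output)
```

View pics/top0b.png

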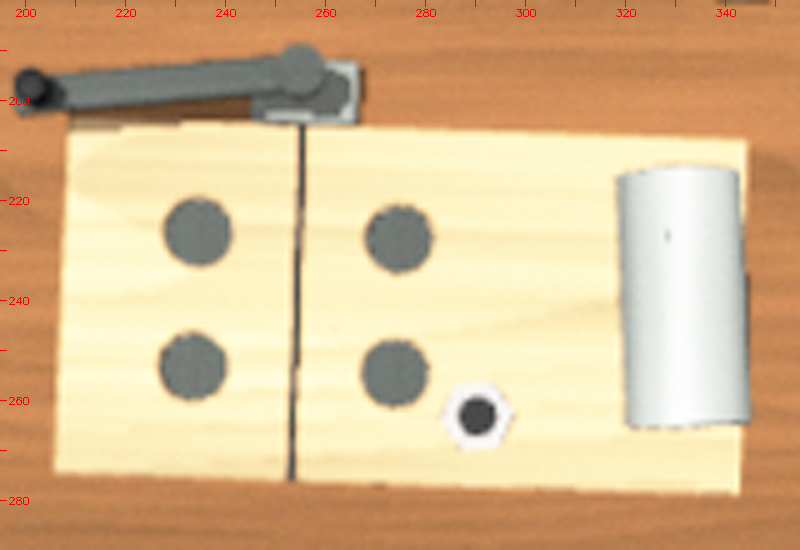

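View pics/top0s.png

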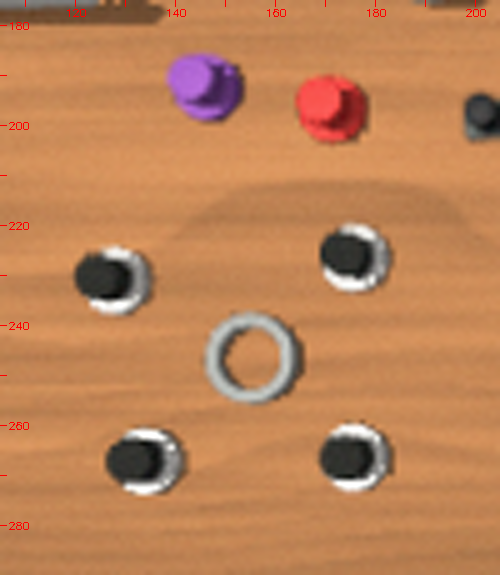

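View pics/top0t.png

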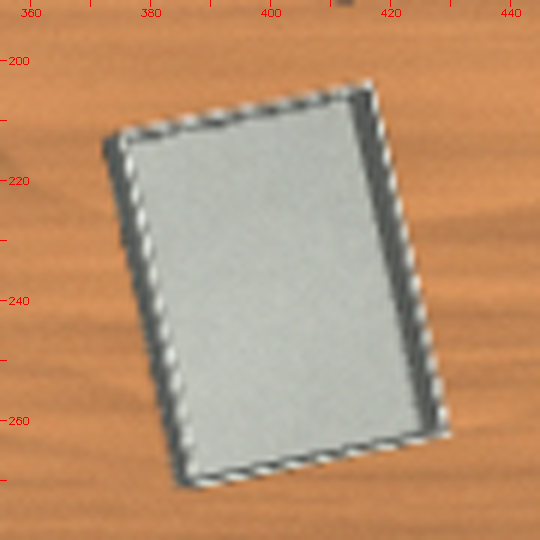

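```bash
python3 - <<'E'
from h import *
def f(c,x0,y0,s): c=np.array(c,float); return np.array([x0,y0])+(c+.5)/s-.5
H=f([(193,366),(198,231),(395,373),(399,238)],195,180,5)  # left col is +y: h2(low x),h3,h0,h1
W=atz('top',H,.018); print('holes h2,h3,h0,h1',W)
C=f([(69,128),(55,471),(740,493),(747,141)],195,180,5); B=atz('top',C,.018); print('corners',B, B.mean(0))
mk=f([(303,125),(291,480)],195,180,5); print('mark ends',atz('top',mk,.018))
print('nut top',atz('top',f([(477,415)],195,180,5),.037))
r=f([(620,177),(737,172),(748,422),(628,427)],195,180,5);print('roller',atz('top',r,.053))
print('knob',atz('top',f([(31,82)],195,180,5),.15)); print('pivot',atz('top',f([(299,70)],195,180,5),.12))
S=f([(98,277),(344,253),(134,460),(345,457)],105,175,5); print('stops top',atz('top',S,.052))
F=f([(114,281),(355,258),(146,461),(355,457)],105,175,5); print('stops foot',atz('top',F,.012))
t=f([(104,138),(371,84),(449,433),(181,485)],355,190,6); T=atz('top',t,.04); print('tray rim',T,T.mean(0))
E
python3 - <<'E'
from h import *
d=np.load('pics/top0.npy')
# depth at nut, roller, keeper knob, stops for height
T=np.linalg.inv(camT('top'))
for u,v in [(291,257),(331,239),(202,196),(125,230),(173,225),(131,266),(173,265),(400,238),(250,210),(254,193),(230,196),(180,155),(345,160)]:
    c,r=ray('top',[(u,v)]); i=d[v,u]
    dc=r[0]/ (camT('top')[:3,:3]@r[0])[2]; print(u,v,c+dc*i)
E
```

```text
holes h2,h3,h0,h1 [[0.481  0.1287 0.018 ]
 [0.557  0.1256 0.018 ]
 [0.4759 0.0153 0.018 ]
 [0.5518 0.0121 0.018 ]]
corners [[ 0.6164  0.1987  0.018 ]
 [ 0.4229  0.2065  0.018 ]
 [ 0.4061 -0.1775  0.018 ]
 [ 0.6047 -0.1865  0.018 ]] [0.5125 0.0103 0.018 ]
mark ends [[0.6166 0.0658 0.018 ]
 [0.4167 0.0742 0.018 ]]
nut top [[ 0.4517 -0.0296  0.037 ]]
roller [[ 0.5816 -0.1101  0.053 ]
 [ 0.5837 -0.1752  0.053 ]
 [ 0.4456 -0.1778  0.053 ]
 [ 0.4439 -0.1116  0.053 ]]
knob [[0.625  0.2037 0.15  ]]
pivot [[0.6339 0.0655 0.12  ]]
stops top [[0.5455 0.4298 0.052 ]
 [0.5577 0.2919 0.052 ]
 [0.4442 0.4081 0.052 ]
 [0.4453 0.2907 0.052 ]]
stops foot [[0.546  0.4315 0.012 ]
 [0.558  0.2928 0.012 ]
 [0.4437 0.4116 0.012 ]
 [0.4453 0.2921 0.012 ]]
tray rim [[ 0.588  -0.2617  0.04  ]
 [ 0.612  -0.39    0.04  ]
 [ 0.4476 -0.4206  0.04  ]
 [ 0.426  -0.2928  0.04  ]] [ 0.5184 -0.3413  0.04  ]
291 257 [ 0.4671 -0.0325  0.0374]
331 239 [ 0.5132 -0.1391  0.0841]
202 196 [0.6249 0.2005 0.1506]
125 230 [0.5455 0.4277 0.0516]
173 225 [0.5582 0.2931 0.052 ]
131 266 [0.4459 0.4103 0.0479]
173 265 [0.448  0.2923 0.0524]
400 238 [ 0.5173 -0.3481  0.0042]
250 210 [0.6012 0.0806 0.0196]
254 193 [0.6363 0.0666 0.1143]
230 196 [0.6298 0.1309 0.1085]
180 155 [0.7352 0.26   0.1446]
345 160 [ 0.7292 -0.1829  0.086 ]
```

```bash
python3 - <<'E'
from h import *
o=arm.get_obs();T=toolT(o);print(T)
print('jaw yaw',np.arctan2(T[1,2],T[0,2]),'x yaw',np.arctan2(T[1,0],T[0,0]))
crop('scene0',240,120,400,230,5,'sc_b')
crop('scene0',290,260,450,385,5,'sc_s')
E
```

```text
[[ 0.8912 -0.0006  0.4536  0.306 ]
 [-0.4536 -0.0014  0.8912  0.6011]
 [ 0.0001 -1.     -0.0015  0.2302]
 [ 0.      0.      0.      1.    ]]
jaw yaw 1.0999516374081668 x yaw -0.4708445171475556
```

View pics/sc_b.png

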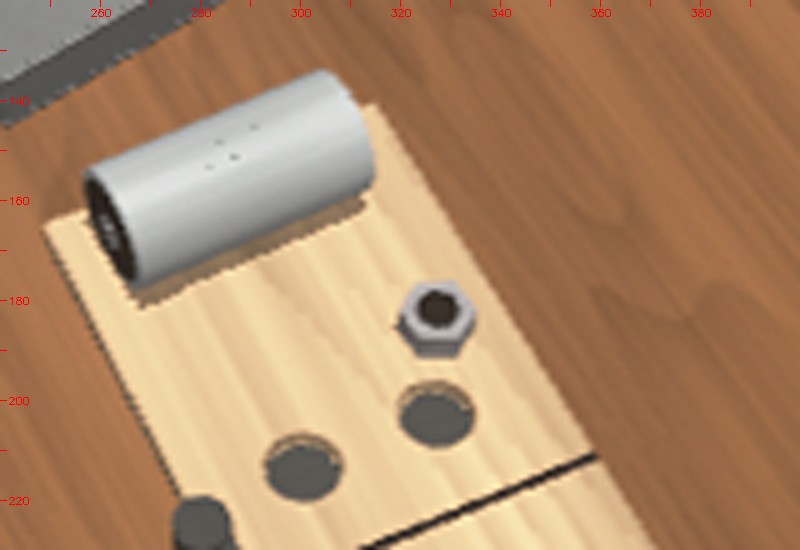

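View pics/sc_s.png

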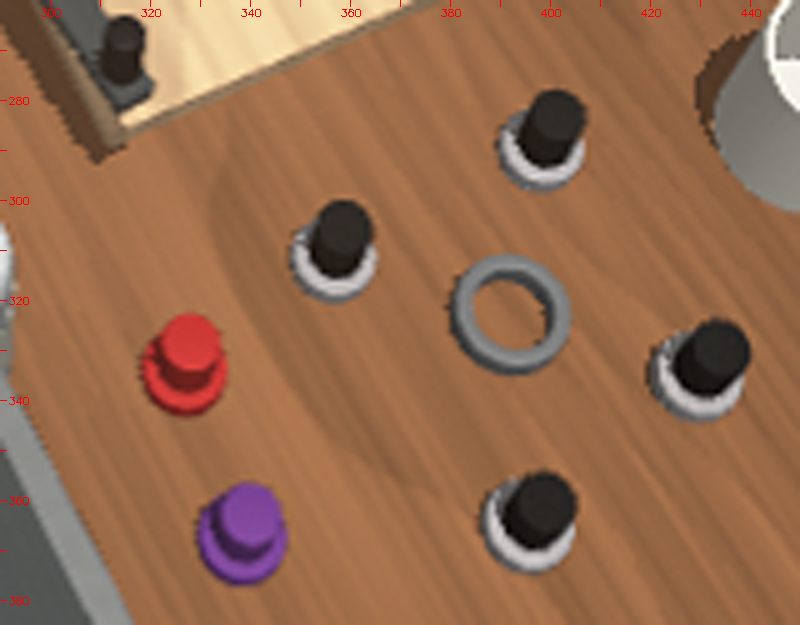

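Call:
{"api": "step_arm", "payload": {"deltas": "0.5 -4 0 0 0 -0.09; 0.9 -4 0 0 0 -0.09; 0.9 -4 0 0 0 -0.09; 0.9 -4 0 0 0 -0.09; 0.9 -4 0 0 0 -0.09; 0.9 -4 0 0 0 -0.09; 0.9 -4 0 0 0 -0.09; 0.9 -4 0 0 0 -0.09; 0.9 -4 0 0 0 -0.09; 0.9 -4 0 0 0 -0.09; 0.9 -4 0 0 0 -0.09; 0.9 -4 0 0 0 -0.09", "hand": 1}}

```text
time: 1.35
ee_pos: [0.4101, 0.1199, 0.2311]
eef_rot: [0.504, -0.504, 0.496, -0.496]
contact_force: [0.9, -0.5, 1.2]
opening: 0.0854
```

```bash
python3 - <<'E'
from h import *
def f(c,x0,y0,s): c=np.array(c,float); return np.array([x0,y0])+(c+.5)/s-.5
t=lambda c:f(c,195,180,5)
print('nut',tri([('top',t((477,415)),None),('scene',f((437,308),240,120,5),None)]))
for a,b in zip([(98,277),(344,253),(134,460),(345,457)],[(545,497),(346,222),(717,345),(558,113)]):
    print('stop',tri([('top',f(a,105,175,5),None),('scene',f(b,290,260,5),None)]))
for a,b in zip([(395,373),(399,238)],[(437,414),(302,467)]):
    print('hole',tri([('top',t(a),None),('scene',f(b,240,120,5),None)]))
E
```

```text
nut (array([ 0.452 , -0.0298,  0.0369]), [np.float64(0.0004099706687593107), np.float64(0.0004099706687593863)])
stop (array([0.5463, 0.4302, 0.0487]), [np.float64(0.0007530638720118298), np.float64(0.0007530638720118627)])
stop (array([0.5579, 0.2922, 0.0502]), [np.float64(5.4763046068530546e-05), np.float64(5.476304606871916e-05)])
stop (array([0.4442, 0.4099, 0.0453]), [np.float64(8.505634903565053e-05), np.float64(8.505634903570798e-05)])
stop (array([0.4452, 0.2916, 0.0476]), [np.float64(0.00018944389279408518), np.float64(0.00018944389279403864)])
hole (array([0.4761, 0.0151, 0.015 ]), [np.float64(0.0002594294973683457), np.float64(0.00025942949736832723)])
hole (array([0.5526, 0.0117, 0.0156]), [np.float64(0.0007326019688276357), np.float64(0.0007326019688276558)])
```

Call:
{"api": "step_arm", "payload": {"deltas": "1 -3.7 0 0 0 0; 1 -3.7 0 0 0 0; 1 -3.7 -2 0 0 0; 1.1 -3.8 -2 0 0 0; 0 0 0 0 0 0; 0 0 0 0 0 0"}}

```text
time: 1.95
ee_pos: [0.4507, -0.0282, 0.1906]
eef_rot: [-0.504, 0.505, -0.496, 0.495]
contact_force: [0.8, 0.2, 0.2]
opening: 0.0853
```

```bash
python3 - <<'E'
from h import *
o,p,d=snap('wrist','w1'); T=toolT(o); print(T); print(proj('wrist',[[.452,-.03,.037]],o))
E
```

```text
[[ 0.0176 -0.0014  0.9998  0.4507]
 [-0.9998 -0.0005  0.0176 -0.0282]
 [ 0.0005 -1.     -0.0014  0.1906]
 [ 0.      0.      0.      1.    ]]
[[279.6226 198.7138]]
```

View pics/w1.png

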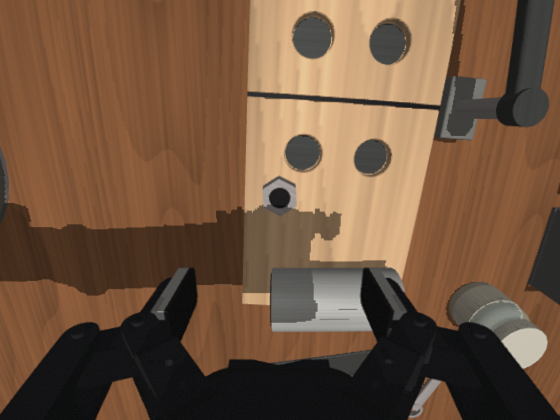

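The wrist view shows the nut at (280,197), close to the projected (279.6,198.7), with its flats facing left and right, so the jaws along x fit. Next I'll descend.

Call:
{"api": "step_arm", "payload": {"deltas": "0.1 -0.2 -3.7 0 0 0; 0 0 -4 0 0 0; 0 0 -4 0 0 0; 0 0 -2 0 0 0; 0 0 -1 0 0 0; 0 0 0 0 0 0", "hand": 1}}

```text
time: 2.6
ee_pos: [0.4519, -0.0283, 0.0436]
eef_rot: [-0.505, 0.506, -0.495, 0.494]
contact_force: [-0.1, -0.1, 0.5]
opening: 0.0852
```

Call:
{"api": "step_arm", "payload": {"deltas": "0 0 0 0 0 0; 0 0 0 0 0 0; 0 0 0 0 0 0; 0 0 0 0 0 0; 0 0 0 0 0 0; 0 0 0 0 0 0; 0 0 0 0 0 0; 0 0 0 0 0 0", "hand": -1}}

```text
time: 3.4
ee_pos: [0.4522, -0.0294, 0.044]
eef_rot: [-0.505, 0.505, -0.495, 0.495]
contact_force: [-0.2, -0.3, -1.4]
opening: 0.0
```

Call:
{"api": "step_arm", "payload": {"deltas": "0 0 3 0 0 0; 0 0 4 0 0 0; 0 0 4 0 0 0; 0 0 3 0 0 0; 0 0 0 0 0 0", "hand": 1}}

```text
time: 3.9
ee_pos: [0.4548, -0.0294, 0.1875]
eef_rot: [0.507, -0.503, 0.494, -0.496]
contact_force: [0.5, 0.1, 0.3]
opening: 0.072
```

```bash
python3 - <<'E'
from h import *
o,p,d=snap('wrist','w2'); 
snap('scene','s2')
E
```

```text
(no output)
```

View pics/w2.png

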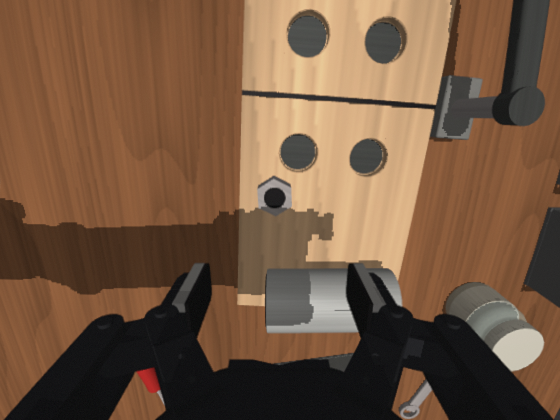

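View pics/s2.png

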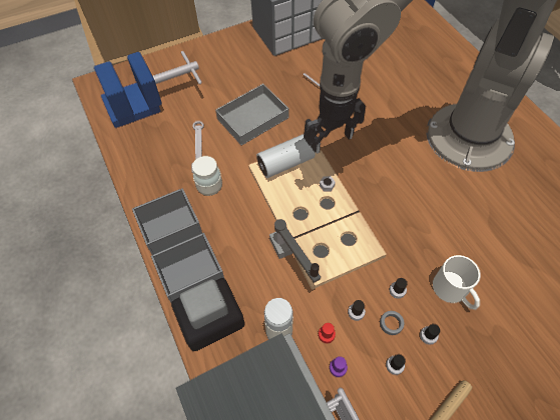

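```bash
python3 - <<'E'
from h import *
o=loado('w2'); d=np.load('pics/w2.npz')['d']; T=toolT(o)
i=cams.camera_info('wrist');HE=np.array(i['hand_eye'])
for y in (0,.006,.0125,.025):
  for z in (-.0425,0,.0425):
    P=T@np.array([0,y,z,1]); print(y,z,proj('wrist',[P[:3]],o))
for uv in [(205,268),(195,285),(350,268),(360,290),(180,310),(274,185),(290,210),(285,300),(330,300)]:
    p=cv2.undistortPoints(np.array([[uv]],float),K(i),D(i))[0,0]; z=d[uv[1],uv[0]]
    print(uv,(HE@np.array([p[0]*z,p[1]*z,z,1]))[:3],'world',(T@HE@np.array([p[0]*z,p[1]*z,z,1]))[:3])
E
```

```text
0 -0.0425 [[202.9878 270.3683]]
0 0 [[278.156  270.4765]]
0 0.0425 [[353.3349 270.2535]]
0.006 -0.0425 [[205.499  265.1612]]
0.006 0 [[278.163  265.2462]]
0.006 0.0425 [[350.8369 265.0496]]
0.0125 -0.0425 [[208.0398 259.8964]]
0.0125 0 [[278.1702 259.9602]]
0.0125 0.0425 [[348.3096 259.788 ]]
0.025 -0.0425 [[212.4646 250.7357]]
0.025 0 [[278.1826 250.7679]]
0.025 0.0425 [[343.9084 250.633 ]]
(205, 268) [-0.0113 -0.0173 -0.0362] world [ 0.4182 -0.0188  0.2046]
(195, 285) [-0.0125 -0.0343 -0.0365] world [ 0.4178 -0.0177  0.2216]
(350, 268) [-0.0094 -0.0141  0.0365] world [ 0.491  -0.0193  0.2019]
(360, 290) [-0.0097 -0.0341  0.0363] world [ 0.4906 -0.019   0.2219]
(180, 310) [-0.0094 -0.0476 -0.0392] world [ 0.415  -0.0209  0.2349]
(274, 185) [-0.014   0.1502 -0.0044] world [ 0.4511 -0.0152  0.0373]
(290, 210) [0.0193 0.1684 0.0133] world [ 0.4697 -0.0481  0.0192]
(285, 300) [0.0945 0.1048 0.0068] world [ 0.4641 -0.1236  0.0826]
(330, 300) [0.0948 0.1049 0.0525] world [ 0.5099 -0.1229  0.0829]
```

```bash
python3 - <<'E'
from h import *
crop('s2',290,80,410,200,6,'s2c')
E
```

```text
(no output)
```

View pics/s2c.png

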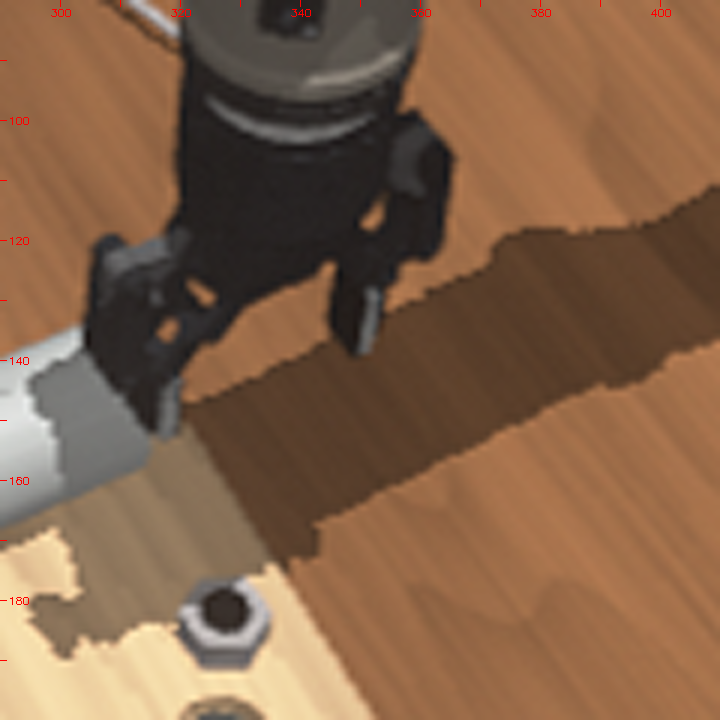

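Call:
{"api": "step_arm", "payload": {"deltas": "0 0 0 0 0 0; 0 0 0 0 0 0; 0 0 0 0 0 0; 0 0 0 0 0 0; 0 0 0 0 0 0; 0 0 0 0 0 0", "hand": -1}}

```text
time: 4.6
ee_pos: [0.4521, -0.0294, 0.1839]
eef_rot: [-0.505, 0.505, -0.495, 0.495]
contact_force: [0.5, 0.2, 0.3]
opening: 0.0002
```

```bash
python3 - <<'E'
from h import *
o,p,d=snap('wrist','w3'); T=toolT(o);print(arm.get_obs()['opening'])
i=cams.camera_info('wrist');HE=np.array(i['hand_eye'])
v,u=np.mgrid[200:330,180:380]
p=cv2.undistortPoints(np.c_[u.ravel(),v.ravel()].astype(float).reshape(-1,1,2),K(i),D(i)).reshape(-1,2); z=d[200:330,180:380].ravel()
P=(np.c_[p*z[:,None],z,np.ones(len(z))]@HE.T)[:,:3]
m=(z>0)&(z<.19)&(P[:,1]>-.05); print(P[m].max(0),P[m].min(0)); k=P[m][:,1].argsort()[-5:]; print(P[m][k],u.ravel()[m][k],v.ravel()[m][k])
crop('w3',200,180,360,330,5,'w3c')
E
```

```text
0.00012183391565350241
[ 0.0079 -0.0039  0.0322] [-0.0156 -0.05   -0.0319]
[[-0.012  -0.0045  0.0021]
 [-0.012  -0.0045  0.0042]
 [-0.012  -0.0045 -0.0033]
 [-0.0119 -0.0044  0.0015]
 [-0.0117 -0.0039 -0.0028]] [282 286 272 281 273] [255 255 255 255 255]
```

View pics/w3c.png

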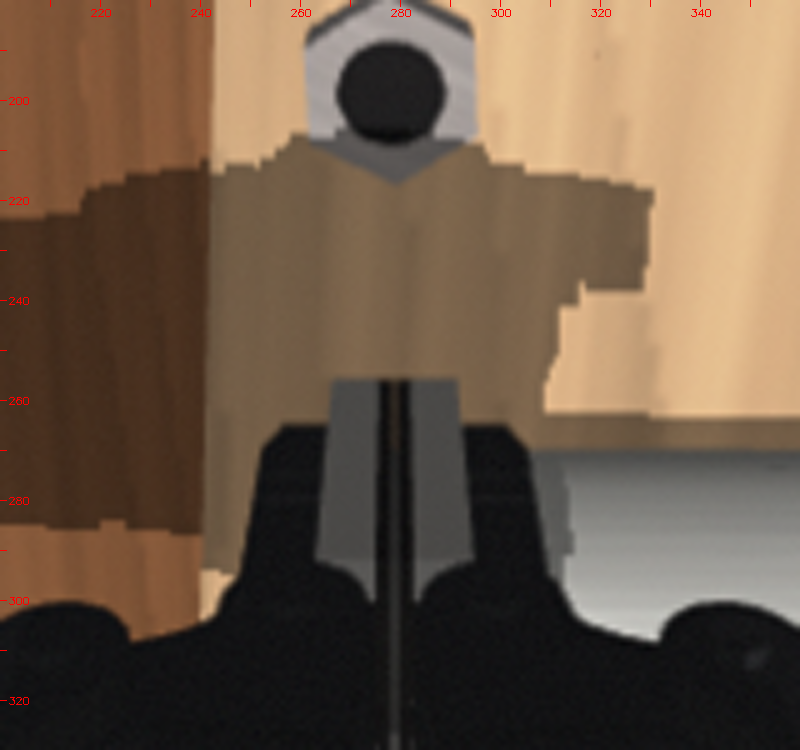

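The fingertips measured in the wrist view stand near the TCP, at tool y ≈ -4 mm when shut. The text says +25 mm, so the jaws closed above the nut. I'll check how the tip position depends on the opening.

Call:
{"api": "step_arm", "payload": {"deltas": "0 0 0 0 0 0; 0 0 0 0 0 0; 0 0 0 0 0 0; 0 0 0 0 0 0; 0 0 0 0 0 0; 0 0 0 0 0 0", "hand": 0.1}}

```text
time: 5.25
ee_pos: [0.4522, -0.0294, 0.184]
eef_rot: [0.505, -0.505, 0.495, -0.495]
contact_force: [0.6, 0.4, 0.1]
opening: 0.0471
```

```bash
cat >> h.py <<'E'
def tips(d):
    i=cams.camera_info('wrist');HE=np.array(i['hand_eye'])
    v,u=np.mgrid[200:330,150:410]
    p=cv2.undistortPoints(np.c_[u.ravel(),v.ravel()].astype(float).reshape(-1,1,2),K(i),D(i)).reshape(-1,2); z=d[200:330,150:410].ravel()
    P=(np.c_[p*z[:,None],z,np.ones(len(z))]@HE.T)[:,:3]
    m=(z>0)&(z<.17)&(P[:,1]>-.05)&(abs(P[:,0])<.02); return P[m][P[m][:,1].argsort()[-6:]]
E
python3 - <<'E'
from h import *
o,p,d=snap('wrist','w4'); print(o['opening'],o['ee_pos']); print(tips(d))
E
```

```text
0.047067457352273454 [ 0.4522 -0.0294  0.184 ]
[[ 0.0044 -0.004   0.0238]
 [ 0.0032 -0.0039  0.0238]
 [ 0.0015 -0.0036  0.0237]
 [ 0.0015 -0.0034 -0.0234]
 [-0.0082 -0.003  -0.0235]
 [ 0.0025 -0.0029 -0.0235]]
```

Call:
{"api": "step_arm", "payload": {"deltas": "0 0 -4 0 0 0; 0 -0.1 -4 0 0 0; 0 0 -4 0 0 0; 0 0 -1.4 0 0 0; 0 0 0 0 0 0; 0 0 0 0 0 0"}}

```text
time: 5.9
ee_pos: [0.4525, -0.0306, 0.0504]
eef_rot: [-0.505, 0.505, -0.495, 0.495]
contact_force: [-0.2, -0.6, 0.3]
opening: 0.0469
```

Call:
{"api": "step_arm", "payload": {"deltas": "0 0 -0.5 0 0 0; 0 0 -0.5 0 0 0; 0 0 0 0 0 0"}}

```text
time: 6.2
ee_pos: [0.4523, -0.0302, 0.0401]
eef_rot: [0.505, -0.505, 0.495, -0.495]
contact_force: [-0.2, 0.3, -0.9]
opening: 0.0469
```

```bash
python3 - <<'E'
from h import *
o,p,d=snap('wrist','w5'); print(o['opening'],o['ee_pos']); print(tips(d)); snap('scene','s5'); crop('s5',260,100,400,220,5,'s5c')
E
```

```text
0.04694303073778048 [ 0.4523 -0.0302  0.0401]
[[-0.0184  0.0136  0.0052]
 [-0.0178  0.0136 -0.0077]
 [-0.0184  0.0137  0.0058]
 [-0.0184  0.0138 -0.0065]
 [-0.0196  0.0138  0.0034]
 [-0.0189  0.0139  0.004 ]]
```

View pics/w5.png

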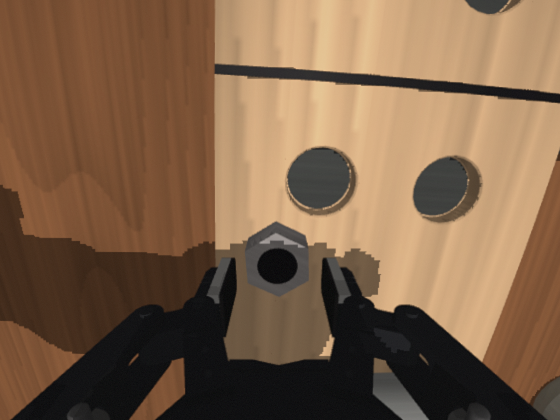

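View pics/s5c.png

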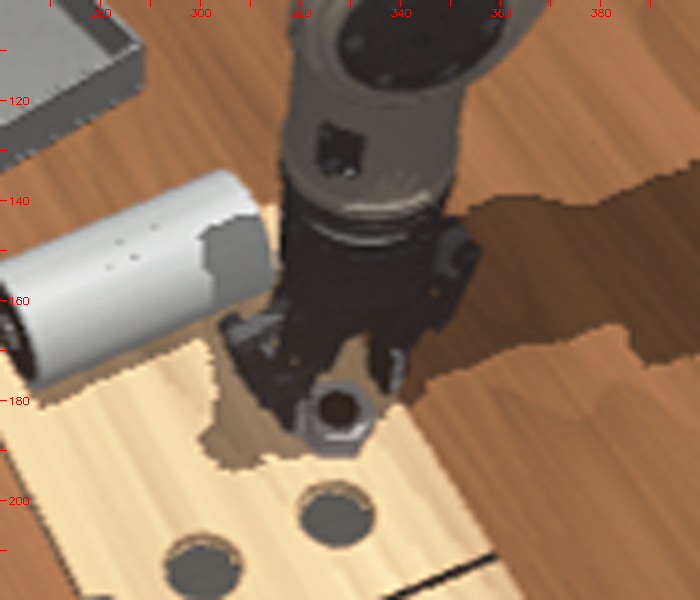

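Call:
{"api": "step_arm", "payload": {"deltas": "0 0 -0.4 0 0 0; 0 0 -0.4 0 0 0; 0 0 -0.4 0 0 0; 0 0 -0.4 0 0 0; 0 0 -0.2 0 0 0; 0 0 -0.2 0 0 0; 0 0 0 0 0 0"}}

```text
time: 7.0
ee_pos: [0.452, -0.0305, 0.0198]
eef_rot: [-0.505, 0.505, -0.495, 0.495]
contact_force: [-0.9, 0.3, 0.8]
opening: 0.0468
```

Call:
{"api": "step_arm", "payload": {"deltas": "0 0 0 0 0 0; 0 0 0 0 0 0; 0 0 0 0 0 0; 0 0 0 0 0 0; 0 0 0 0 0 0", "hand": -1}}

```text
time: 7.5
ee_pos: [0.4523, -0.0304, 0.0204]
eef_rot: [0.505, -0.505, 0.495, -0.495]
contact_force: [-1.8, 0.4, 5.7]
opening: 0.034
```

Call:
{"api": "step_arm", "payload": {"deltas": "0 0 1 0 0 0; 0 0 2 0 0 0; 0 0 4 0 0 0; 0 0 4 0 0 0; 0.5 -2.5 1 0 0 0; 1 -4 0 0 0 0; 1 -4.5 0 0 0 0; 1 -4.5 0 0 0 0; 1 -4.5 0 0 0 0; 1 -4.5 0 0 0 0; 1 -4.5 0 0 0 0; 0.1 -2 0 0 0 0"}}

```text
time: 8.7
ee_pos: [0.518, -0.3453, 0.1409]
eef_rot: [-0.503, 0.505, -0.495, 0.497]
contact_force: [0.1, -0.8, -0.7]
opening: 0.034
```

Call:
{"api": "step_arm", "payload": {"deltas": "0 0 0 0 0 0; 0 0 0 0 0 0"}}

```text
time: 8.9
ee_pos: [0.5177, -0.3401, 0.14]
eef_rot: [-0.505, 0.505, -0.495, 0.495]
contact_force: [1.0, 0.6, -1.8]
opening: 0.0342
```

```bash
python3 - <<'E'
from h import *
o,p,d=snap('wrist','w6'); print(o['opening'],o['ee_pos'])
E
```

```text
0.03424663905857245 [ 0.5177 -0.3401  0.14  ]
```

View pics/w6.png

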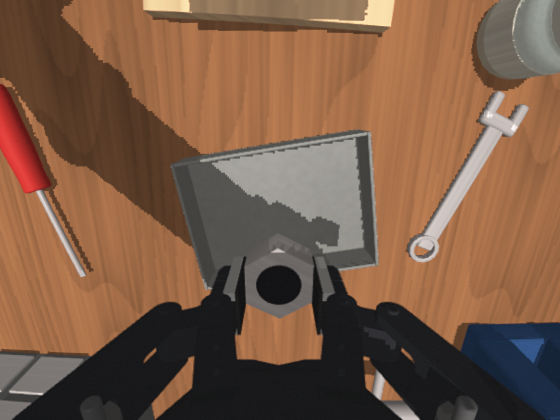

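Call:
{"api": "step_arm", "payload": {"deltas": "0 0 -3 0 0 0; 0 0 -4 0 0 0; 0 0 -3 0 0 0; 0 0 -1.5 0 0 0; 0 0 -0.8 0 0 0; 0 0 -0.4 0 0 0; 0 0 0 0 0 0; 0 0 0 0 0 0"}}

```text
time: 9.75
ee_pos: [0.519, -0.3409, 0.0143]
eef_rot: [0.505, -0.505, 0.494, -0.496]
contact_force: [-0.3, -0.1, -0.6]
opening: 0.0343
```

Call:
{"api": "step_arm", "payload": {"deltas": "0 0 0 0 0 0; 0 0 0 0 0 0; 0 0 0 0 0 0; 0 0 0 0 0 0", "hand": 0.1}}

```text
time: 10.15
ee_pos: [0.5183, -0.3405, 0.0132]
eef_rot: [0.505, -0.505, 0.495, -0.495]
contact_force: [0.2, 0.0, 0.1]
opening: 0.0467
```

Call:
{"api": "step_arm", "payload": {"deltas": "0 0 2 0 0 0; 0 0 4 0 0 0; 0 0 4 0 0 0; 0 0 3 0 0 0; 0 0 0 0 0 0; 0 0 0 0 0 0"}}

```text
time: 10.75
ee_pos: [0.5184, -0.3404, 0.1435]
eef_rot: [0.505, -0.505, 0.495, -0.495]
contact_force: [-0.9, -0.6, -0.3]
opening: 0.0468
```

```bash
python3 - <<'E'
from h import *
o,p,d=snap('wrist','w7'); print(o['opening'],o['ee_pos']);snap('scene','s7')
E
```

```text
0.04678143927893926 [ 0.5184 -0.3404  0.1435]
```

View pics/w7.png

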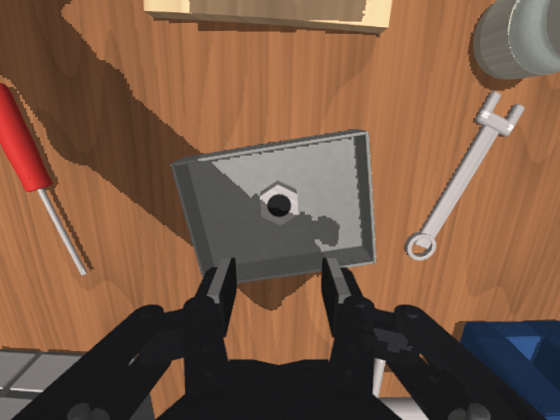

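View pics/s7.png

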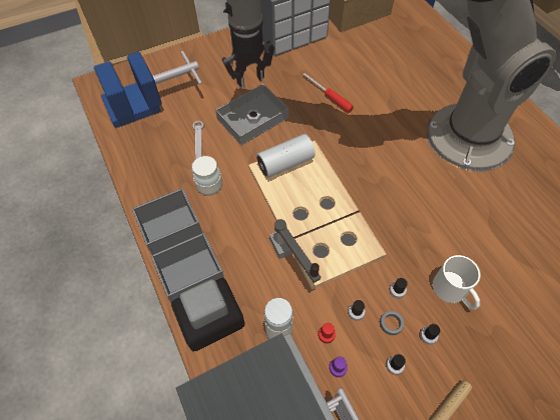

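The nut lies released inside the tray at wrist pixel (279,205), and no other nut is in view. Before pushing, I'll measure the roller and the gripper body.

```bash
python3 - <<'E'
from h import *
d=np.load('pics/w7.npz')['d']; i=cams.camera_info('wrist');HE=np.array(i['hand_eye'])
for uv in [(280,362),(280,375),(280,400),(240,370),(320,370),(190,410),(200,320),(215,300),(345,290)]:
    p=cv2.undistortPoints(np.array([[uv]],float),K(i),D(i))[0,0]; z=d[uv[1],uv[0]]
    print(uv,(HE@np.array([p[0]*z,p[1]*z,z,1]))[:3])
snap('top','t7'); crop('t7',195,180,355,290,5,'t7b')
E
```

```text
(280, 362) [0.216  0.1425 0.002 ]
(280, 375) [-0.0122 -0.0807  0.0006]
(280, 400) [-0.0123 -0.0887  0.0006]
(240, 370) [-0.0118 -0.0786 -0.0112]
(320, 370) [-0.0119 -0.0787  0.0124]
(190, 410) [-0.0204 -0.0976 -0.0198]
(200, 320) [-0.0132 -0.0581 -0.0282]
(215, 300) [-0.0097 -0.0413 -0.0264]
(345, 290) [-0.0125 -0.0382  0.0285]
```

View pics/t7b.png

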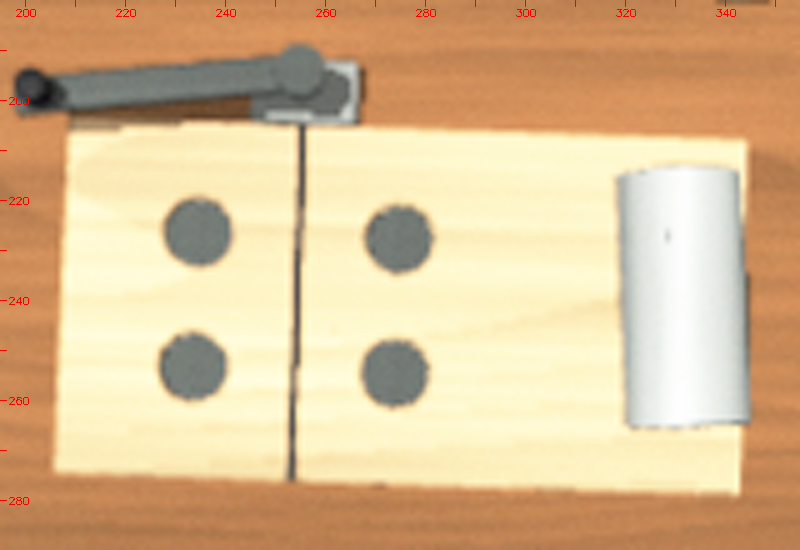

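Call:
{"api": "step_arm", "payload": {"deltas": "-0.1 3 0 0 0 -0.03; -0.2 3.5 0 0 0 -0.03; -0.2 3.5 0 0 0 0; -0.1 2.5 0 0 0 0; 0 0 -3 0 0 0; 0 0 -4 0 0 0; 0 0 -3 0 0 0; 0 0 -1.3 0 0 0; 0 0 0 0 0 0; 0 0 0 0 0 0", "hand": 1}}

```text
time: 11.9
ee_pos: [0.5124, -0.216, 0.0305]
eef_rot: [-0.49, 0.49, -0.51, 0.51]
contact_force: [-0.2, 0.8, -0.2]
opening: 0.0853
```

```bash
python3 - <<'E'
from h import *
o,p,d=snap('scene','s8'); T=toolT(o); print(o['ee_pos'],T[:2,2],o['opening']); crop('s8',220,80,360,200,5,'s8c')
E
```

```text
[ 0.5124 -0.216   0.0305] [ 0.9992 -0.0406] 0.08529016135767492
```

View pics/s8c.png

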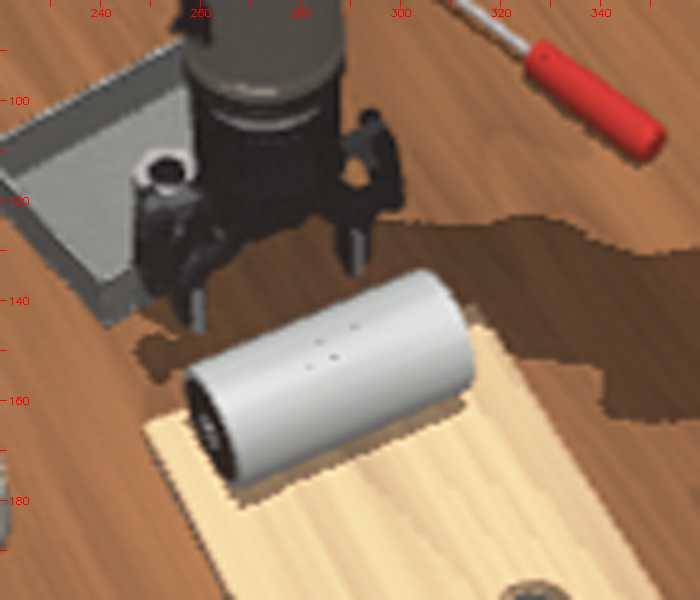

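Call:
{"api": "step_arm", "payload": {"deltas": "0 0.6 0 0 0 0; 0 0.6 0 0 0 0; 0 0.4 0 0 0 0; 0 0.2 0 0 0 0; 0 0.1 0 0 0 0; 0 0.1 0 0 0 0; 0 0.1 0 0 0 0; 0 0.1 0 0 0 0; 0 0.1 0 0 0 0; 0 0.1 0 0 0 0; 0 0.1 0 0 0 0; 0 0.1 0 0 0 0"}}

```text
time: 13.15
ee_pos: [0.5122, -0.1894, 0.03]
eef_rot: [-0.49, 0.49, -0.51, 0.51]
contact_force: [-0.5, 0.3, -0.1]
opening: 0.0856
```

Call:
{"api": "step_arm", "payload": {"deltas": "0 0.1 0 0 0 0; 0 0.1 0 0 0 0; 0 0.1 0 0 0 0; 0 0.1 0 0 0 0; 0 0.1 0 0 0 0; 0 0.1 0 0 0 0; 0 0.1 0 0 0 0; 0 0.1 0 0 0 0"}}

```text
time: 13.95
ee_pos: [0.5122, -0.1814, 0.03]
eef_rot: [0.49, -0.49, 0.51, -0.51]
contact_force: [0.2, 0.6, 1.4]
opening: 0.0852
```

```bash
python3 - <<'E'
from h import *
o,p,d=snap('top','t9'); print(o['ee_pos'],o['contact_force']); crop('t9',195,180,355,290,5,'t9b')
E
```

```text
[ 0.5122 -0.1814  0.03  ] [0.1774 0.5907 1.4399]
```

View pics/t9b.png

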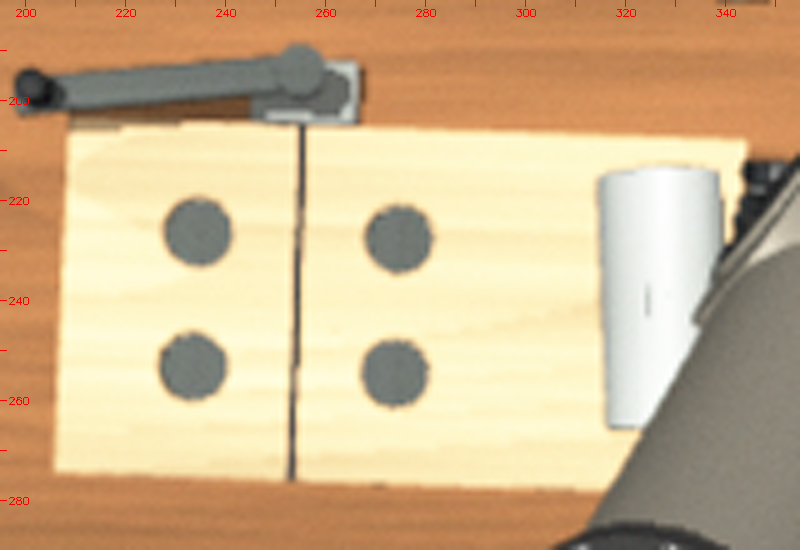

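Call:
{"api": "step_arm", "payload": {"deltas": "0 0.15 0 0 0 0; 0 0.15 0 0 0 0; 0 0.15 0 0 0 0; 0 0.15 0 0 0 0; 0 0.15 0 0 0 0; 0 0.15 0 0 0 0; 0 0.15 0 0 0 0; 0 0.15 0 0 0 0; 0 0.15 0 0 0 0; 0 0.15 0 0 0 0; 0 0.15 0 0 0 0; 0 0.15 0 0 0 0"}}

```text
time: 15.2
ee_pos: [0.5122, -0.1633, 0.03]
eef_rot: [-0.49, 0.49, -0.51, 0.51]
contact_force: [-1.3, -0.9, -0.8]
opening: 0.0854
```

Call:
{"api": "step_arm", "payload": {"deltas": "0 0.15 0 0 0 0; 0 0.15 0 0 0 0; 0 0.15 0 0 0 0; 0 0.15 0 0 0 0; 0 0.15 0 0 0 0; 0 0.15 0 0 0 0; 0 0.15 0 0 0 0; 0 0.15 0 0 0 0; 0 0.15 0 0 0 0; 0 0.15 0 0 0 0; 0 0.15 0 0 0 0; 0 0.15 0 0 0 0"}}

```text
time: 16.4
ee_pos: [0.5122, -0.1453, 0.03]
eef_rot: [-0.49, 0.49, -0.51, 0.51]
contact_force: [-0.9, 0.1, 0.5]
opening: 0.0855
```

```bash
python3 - <<'E'
from h import *
o,p,d=snap('top','t10'); print(o['ee_pos'],o['contact_force']); crop('t10',195,180,355,290,5,'t10b')
E
```

```text
[ 0.5122 -0.1453  0.03  ] [-0.8958  0.1322  0.544 ]
```

View pics/t10b.png

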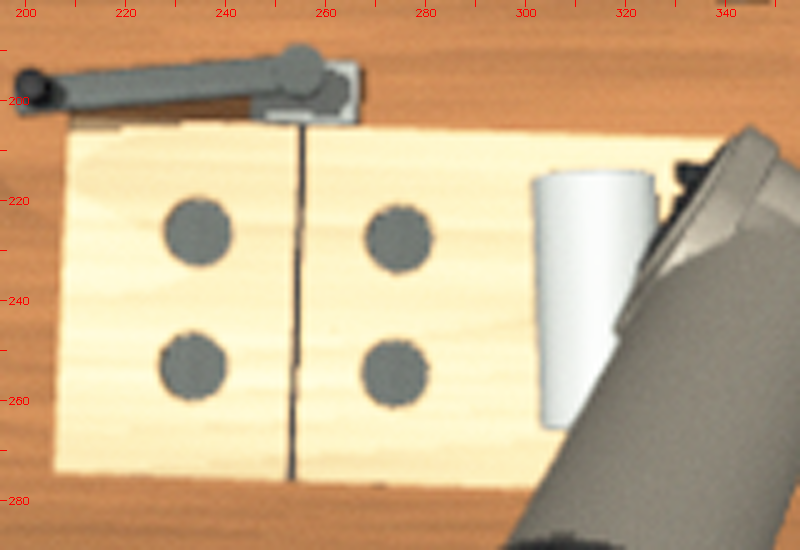

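```bash
cat >> h.py <<'E'
def f(c,x0,y0,s): c=np.array(c,float); return np.array([x0,y0])+(c+.5)/s-.5
bx=np.array([.99916,-.041]);by=np.array([.041,.99916]);MK=np.array([.5165,.0703])
def bf(P): P=np.asarray(P)[...,:2]-MK; return np.stack([P@bx,P@by],-1)  # mark frame
def edge(uv,side,name='top',o=None): # roller silhouette edge px -> centre y in mark frame; side +1 = +y edge
    c,d=ray(name,uv,o); out=[]
    for k in d:
        cy=bf(c)[1]; dy=k[:2]@by; dx=k[:2]@bx
        n=np.hypot(dy,k[2]); dy2,dz=dy/n,k[2]/n
        # centre at (y,.053): signed dist of centre from ray =35mm
        s=(.053-c[2])/dz; y0=cy+s*dy2  # ray at centre height
        yc=y0-side*.035/abs(dz); out.append((yc, bf(c)[0]+s/n*dx))
    return np.array(out) # (y, x) in mark frame
E
python3 - <<'E'
from h import *
print('cam',np.linalg.inv(camT('top'))[:3,3])
print('init',edge(f([(620,177),(628,427)],195,180,5),1),edge(f([(737,172),(748,422)],195,180,5),-1))
print('now',edge(f([(533,180),(544,427)],195,180,5),1))
E
```

```text
cam [0.4423 0.0338 1.4928]
init [[-0.2127  0.0725]
 [-0.2199 -0.0651]] [[-0.2072  0.0772]
 [-0.2154 -0.0606]]
now [[-0.1644  0.0694]
 [-0.1737 -0.0663]]
```

Call:
{"api": "step_arm", "payload": {"deltas": "0 0.2 0 0 0 0; 0 0.2 0 0 0 0; 0 0.3 0 0 0 0; 0 0.3 0 0 0 0; 0 0.3 0 0 0 0; 0 0.3 0 0 0 0; 0 0.3 0 0 0 0; 0 0.3 0 0 0 0; 0 0.3 0 0 0 0; 0 0.3 0 0 0 0; 0 0.3 0 0 0 0; 0 0.3 0 0 0 0"}}

```text
time: 17.65
ee_pos: [0.5122, -0.1112, 0.03]
eef_rot: [-0.49, 0.49, -0.51, 0.51]
contact_force: [-0.1, 0.0, 0.3]
opening: 0.0855
```

Call:
{"api": "step_arm", "payload": {"deltas": "0 0.3 0 0 0 0; 0 0.3 0 0 0 0; 0 0.3 0 0 0 0; 0 0.3 0 0 0 0; 0 0.3 0 0 0 0; 0 0.3 0 0 0 0; 0 0.3 0 0 0 0; 0 0.3 0 0 0 0; 0 0.3 0 0 0 0; 0 0.3 0 0 0 0; 0 0.3 0 0 0 0; 0 0.3 0 0 0 0"}}

```text
time: 18.85
ee_pos: [0.5122, -0.0752, 0.03]
eef_rot: [0.49, -0.49, 0.51, -0.51]
contact_force: [0.3, 0.1, 0.7]
opening: 0.085
```

Call:
{"api": "step_arm", "payload": {"deltas": "0 0.2 0 0 0 0; 0 0.2 0 0 0 0; 0 0.2 0 0 0 0; 0 0.2 0 0 0 0; 0 0.2 0 0 0 0; 0 0.2 0 0 0 0; 0 0.1 0 0 0 0; 0 0.1 0 0 0 0; 0 0.1 0 0 0 0; 0 0.1 0 0 0 0; 0 0.1 0 0 0 0; 0 0.1 0 0 0 0"}}

```text
time: 20.05
ee_pos: [0.5122, -0.0574, 0.03]
eef_rot: [-0.49, 0.49, -0.51, 0.51]
contact_force: [0.2, -0.9, 0.6]
opening: 0.0853
```

```bash
python3 - <<'E'
from h import *
o,p,d=snap('top','t11'); print(o['ee_pos'],o['contact_force']); crop('t11',195,180,355,290,5,'t11b')
E
```

```text
[ 0.5122 -0.0574  0.03  ] [ 0.2433 -0.9266  0.552 ]
```

View pics/t11b.png

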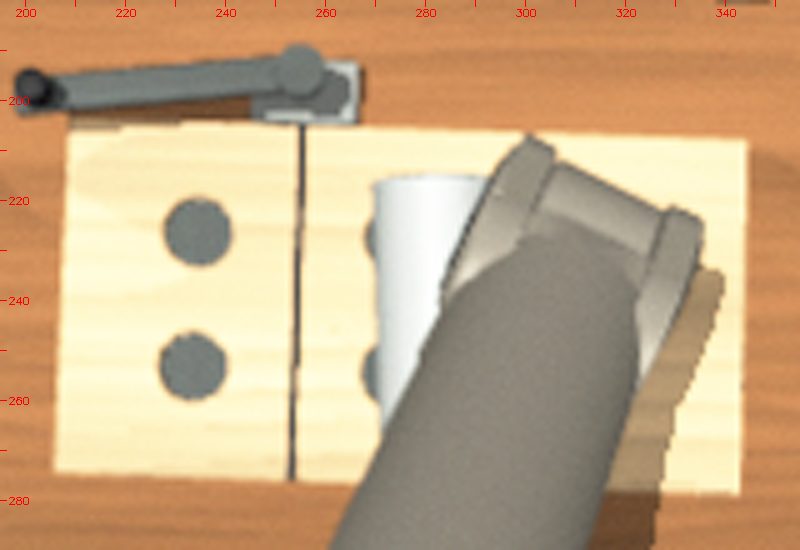

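Call:
{"api": "step_arm", "payload": {"deltas": "0 0 0 0 0 0; 0 0 0 0 0 0; 0 0 0 0 0 0; 0 0 0 0 0 0; 0 0 0 0 0 0"}}

```text
time: 20.6
ee_pos: [0.5122, -0.0575, 0.03]
eef_rot: [0.49, -0.49, 0.51, -0.51]
contact_force: [0.2, -1.0, 0.6]
opening: 0.0855
```

```bash
python3 - <<'E'
from h import *
print(edge(f([(374,185),(384,425)],195,180,5),1))
o,p,d=snap('top','t12'); crop('t12',195,180,355,290,5,'t12b')
a=cv2.imread('pics/t11.png').astype(int);b=cv2.imread('pics/t12.png').astype(int)
for y in (217,225,240,255): print(a[y,262:282,0],b[y,262:282,0])
E
```

```text
[[-0.0766  0.064 ]
 [-0.086  -0.0677]]
[191 192 193 193 193 196 178 170 187 201 215 224 233 237 238 243 247 250
 252 252] [192 192 193 192 194 190 178 171 191 205 220 228 234 237 240 243 248 251
 252 251]
[190 195 192 191 194 172 113 130 176 199 214 223 230 235 238 241 246 250
 252 252] [193 190 193 193 194 170 120 143 188 203 216 225 231 236 239 243 247 251
 252 252]
[198 201 199 204 201 201 203 179 172 195 211 222 227 234 238 242 245 249
 252 251] [202 200 199 199 200 200 202 181 180 199 214 222 231 235 240 242 246 250
 253 251]
[219 220 220 221 185 133 116 118 154 190 208 220 227 235 216 141  99 102
 107 114] [222 221 221 220 183 132 119 119 160 197 215 221 229 237 216 141 100 105
 104 109]
```

Call:
{"api": "step_arm", "payload": {"deltas": "0 0.2 0 0 0 0; 0 0.2 0 0 0 0; 0 0.3 0 0 0 0; 0 0.3 0 0 0 0; 0 0.3 0 0 0 0; 0 0.3 0 0 0 0; 0 0.3 0 0 0 0; 0 0.3 0 0 0 0; 0 0.3 0 0 0 0; 0 0.3 0 0 0 0; 0 0.3 0 0 0 0; 0 0.3 0 0 0 0"}}

```text
time: 21.85
ee_pos: [0.5122, -0.0232, 0.03]
eef_rot: [-0.49, 0.49, -0.51, 0.51]
contact_force: [1.3, -0.3, 0.8]
opening: 0.0854
```

Call:
{"api": "step_arm", "payload": {"deltas": "0 0.3 0 0 0 0; 0 0.3 0 0 0 0; 0 0.3 0 0 0 0; 0 0.3 0 0 0 0; 0 0.2 0 0 0 0; 0 0.2 0 0 0 0; 0 0.2 0 0 0 0; 0 0.1 0 0 0 0; 0 0.1 0 0 0 0; 0 0.1 0 0 0 0; 0 0.1 0 0 0 0; 0 0.1 0 0 0 0"}}

```text
time: 23.05
ee_pos: [0.5122, -0.0004, 0.03]
eef_rot: [-0.49, 0.49, -0.51, 0.51]
contact_force: [-0.5, -0.6, -0.0]
opening: 0.0853
```

```bash
python3 - <<'E'
from h import *
o,p,d=snap('top','t13'); print(o['ee_pos'],o['contact_force']); crop('t13',195,180,355,290,5,'t13b')
E
```

```text
[ 0.5122 -0.0004  0.03  ] [-0.5081 -0.6103 -0.0325]
```

View pics/t13b.png

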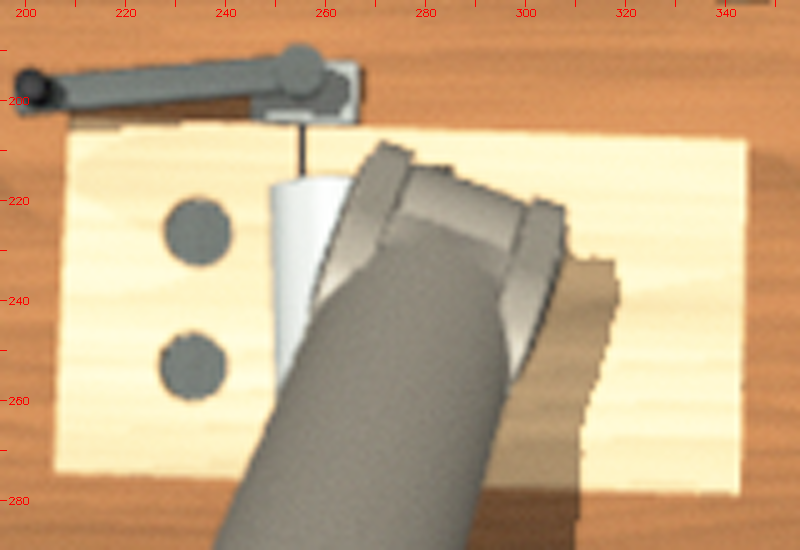

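Call:
{"api": "step_arm", "payload": {"deltas": "0 -1 0 0 0 0; 0 -2 0 0 0 0; 0 -1 2 0 0 0; 0 0 4 0 0 0; 0 0 4 0 0 0; 0 0 4 0 0 0.15; 0 1 0 0 0 0.15; 0 2 0 0 0 0.15; 0 2 0 0 0 0.15; 0 2 0 0 0 0.15; 0 2 0 0 0 0.15; 0 1 0 0 0 0.15"}}

```text
time: 24.3
ee_pos: [0.5121, 0.0606, 0.17]
eef_rot: [0.68, -0.68, 0.193, -0.193]
contact_force: [0.3, 0.4, 1.1]
opening: 0.0852
```

Call:
{"api": "step_arm", "payload": {"deltas": "0 0 0 0 0 0.15; 0 0 0 0 0 0.15; 0 0 0 0 0 0.15; 0 0 0 0 0 0.071; 0 0 0 0 0 0; 0 0 0 0 0 0"}}

```text
time: 24.9
ee_pos: [0.5121, 0.0588, 0.17]
eef_rot: [-0.707, 0.707, -0.015, 0.015]
contact_force: [0.4, 0.1, 0.3]
opening: 0.0857
```

```bash
python3 - <<'E'
from h import *
print(edge(f([(270,187),(278,397)],195,180,5),1))
o,p,d=snap('wrist','w14'); T=toolT(o); print(o['ee_pos'],T[:2,2],o['q']); snap('top','t14'); crop('t14',195,180,355,290,5,'t14b')
E
```

```text
[[-0.0193  0.0611]
 [-0.0275 -0.0542]]
[0.5121 0.0588 0.17  ] [0.0429 0.9991] [-0.5131  0.2958  0.3331  2.0129 -0.1269  0.8524  1.4182]
```

View pics/w14.png

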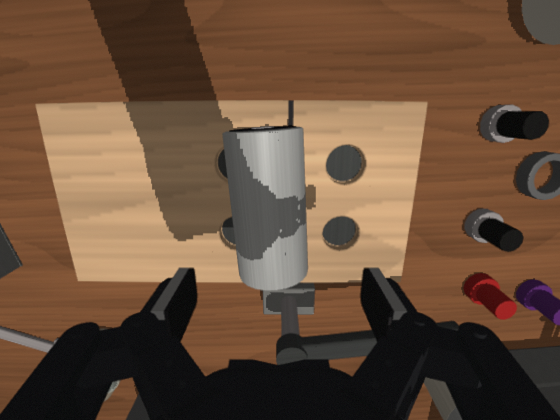

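View pics/t14b.png

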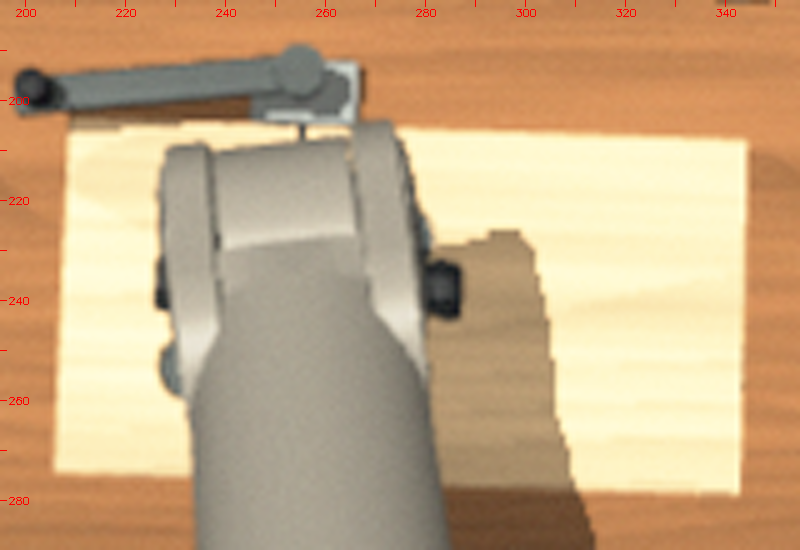

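```bash
cat >> h.py <<'E'
from scipy.optimize import least_squares
def cloud(name,d,o=None,step=2):
    i=cams.camera_info(name); v,u=np.mgrid[0:420:step,0:560:step]
    p=cv2.undistortPoints(np.c_[u.ravel(),v.ravel()].astype(float).reshape(-1,1,2),K(i),D(i)).reshape(-1,2); z=d[v,u].ravel()
    T=np.linalg.inv(camT(name,o)); P=np.c_[p*z[:,None],z,np.ones(len(z))]@T.T
    return P[z>0][:,:3]
def roller(name,d,o=None,y0=0.):
    P=cloud(name,d,o,1); B=bf(P); m=(P[:,2]>.045)&(P[:,2]<.094)&(abs(B[:,0])<.095)&(abs(B[:,1]-y0)<.05)
    X=np.c_[B[m],P[m,2]]
    fun=lambda p:np.hypot((X[:,1]-p[0]-p[1]*X[:,0])/np.sqrt(1+p[1]**2),X[:,2]-p[2])-.035
    r=least_squares(fun,[y0,0,.053],loss='soft_l1',f_scale=.001)
    g=abs(r.fun)<.003; xs=np.sort(X[g,0]); return r.x,(xs[int(.005*len(xs))],xs[int(.995*len(xs))]),m.sum(),np.sqrt((fun(r.x)[g]**2).mean())
E
python3 - <<'E'
from h import *
z=np.load('pics/w14.npz'); print('wrist',roller('wrist',z['d'],loado('w14'),-.0235))
print('top init',roller('top',np.load('pics/top0.npy'),None,-.21))
print('top t13',roller('top',np.load('pics/t13.npz')['d'],None,-.02))
E
```

```text
wrist (array([-0.0199,  0.0595,  0.0536]), (np.float64(-0.0743880499789718), np.float64(0.063258294107006)), np.int64(11837), np.float64(0.0005616710562230507))
top init (array([-0.2131,  0.0599,  0.052 ]), (np.float64(-0.062014451174990666), np.float64(0.07354041596801435)), np.int64(1301), np.float64(0.0014653413422700118))
top t13 (array([-0.0212,  0.0582,  0.0524]), (np.float64(-0.05436630657529283), np.float64(0.061959371660720665)), np.int64(381), np.float64(0.0014707322290140568))
```

Call:
{"api": "step_arm", "payload": {"deltas": "-0.1 -0.8 -2 0 0 0; 0 0 -4 0 0 0; 0 0 -3 0 0 0; 0 0 -2 0 0 0; 0 0 -1.5 0 0 0; 0 0 -1 0 0 0; 0 0 -0.7 0 0 0; 0 0 0 0 0 0; 0 0 0 0 0 0"}}

```text
time: 25.9
ee_pos: [0.5116, 0.0516, 0.0285]
eef_rot: [0.707, -0.707, 0.014, -0.014]
contact_force: [-0.6, 0.3, 0.5]
opening: 0.0854
```

Call:
{"api": "step_arm", "payload": {"deltas": "0 0 0 0 0 0; 0 0 0 0 0 0; 0 0 0 0 0 0; 0 0 0 0 0 0; 0 0 0 0 0 0; 0 0 0 0 0 0", "hand": 0.58}}

```text
time: 26.5
ee_pos: [0.5119, 0.0513, 0.0294]
eef_rot: [0.707, -0.707, 0.013, -0.015]
contact_force: [-1.4, -1.8, 8.9]
opening: 0.0687
```

```bash
python3 - <<'E'
from h import *
o,p,d=snap('wrist','w15');print(o['ee_pos'],toolT(o)[:2,2]);print('wrist',roller('wrist',d,o,-.02))
E
```

```text
[0.5119 0.0513 0.0294] [0.0397 0.9992]
wrist (array([-0.0181,  0.0511,  0.0537]), (np.float64(-0.07514183776555468), np.float64(0.015877393928063636)), np.int64(41447), np.float64(0.0005722416495780276))
```

View pics/w15.png

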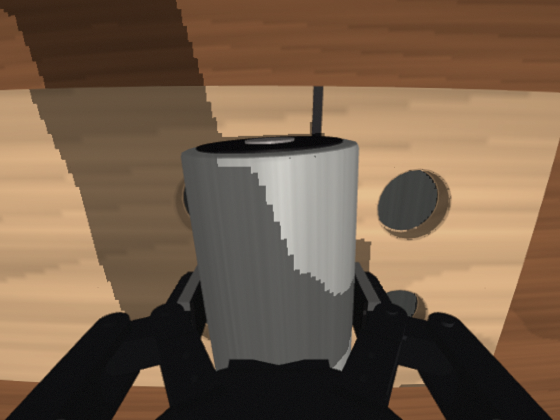

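Call:
{"api": "step_arm", "payload": {"deltas": "0 0 0 0 0 0; 0 0 0 0 0 0; 0 0 0 0 0 0; 0 0 0 0 0 0", "hand": 0.4}}

```text
time: 26.95
ee_pos: [0.5118, 0.0512, 0.0293]
eef_rot: [0.707, -0.707, 0.013, -0.015]
contact_force: [-1.4, -1.4, 8.1]
opening: 0.0687
```

```bash
python3 - <<'E'
from h import *
o,p,d=snap('wrist','w16');print(o['ee_pos'],toolT(o)[:2,2],o['opening'],o['contact_force']);print('wrist',roller('wrist',d,o,-.02))
E
```

```text
[0.5118 0.0512 0.0293] [0.0397 0.9992] 0.06865906626274522 [-1.3914 -1.3774  8.0996]
wrist (array([-0.0181,  0.051 ,  0.0536]), (np.float64(-0.07514614207159562), np.float64(0.015867864883465917)), np.int64(41449), np.float64(0.0005719309948574225))
```

Call:
{"api": "step_arm", "payload": {"deltas": "0 0 0 0 0 -0.02; 0 0 0 0 0 -0.02; 0 0 0 0 0 -0.02; 0 0 0 0 0 0; 0 0 0 0 0 0"}}

```text
time: 27.5
ee_pos: [0.5122, 0.0517, 0.0294]
eef_rot: [0.707, -0.706, 0.035, -0.036]
contact_force: [-0.9, 0.1, 6.6]
opening: 0.0693
```

```bash
python3 - <<'E'
from h import *
o,p,d=snap('wrist','w17');print(o['ee_pos'],toolT(o)[:2,2],o['opening'],o['contact_force']);print('wrist',roller('wrist',d,o,-.02))
E
```

```text
[0.5122 0.0517 0.0294] [0.1001 0.995 ] 0.06930148018530796 [-0.913   0.079   6.5788]
wrist (array([-0.0179, -0.0116,  0.0536]), (np.float64(-0.07428324895501943), np.float64(0.016517214696968582)), np.int64(41444), np.float64(0.0005723880296633054))
```

Call:
{"api": "step_arm", "payload": {"deltas": "0 0 0 0 0 0; 0 0 0 0 0 0; 0 0 0 0 0 0; 0 0 0 0 0 0; 0 0 0 0 0 0.03; 0 0 0 0 0 0.02; 0 0 0 0 0 0", "hand": 1}}

```text
time: 28.25
ee_pos: [0.5112, 0.0516, 0.028]
eef_rot: [0.707, -0.707, 0.017, -0.017]
contact_force: [0.1, -0.2, -0.8]
opening: 0.0854
```

```bash
python3 - <<'E'
from h import *
o,p,d=snap('wrist','w18');print(o['ee_pos'],toolT(o)[:2,2],o['opening'],o['contact_force']);print('wrist',roller('wrist',d,o,-.02))
crop('w18',230,70,390,200,5,'w18c')
E
```

```text
[0.5112 0.0516 0.028 ] [0.0488 0.9988] 0.08542180090454103 [ 0.1191 -0.2487 -0.8075]
wrist (array([-0.0179, -0.0098,  0.0536]), (np.float64(-0.07439362558307445), np.float64(0.01695083245398554)), np.int64(40449), np.float64(0.0005122971687738873))
```

View pics/w18c.png

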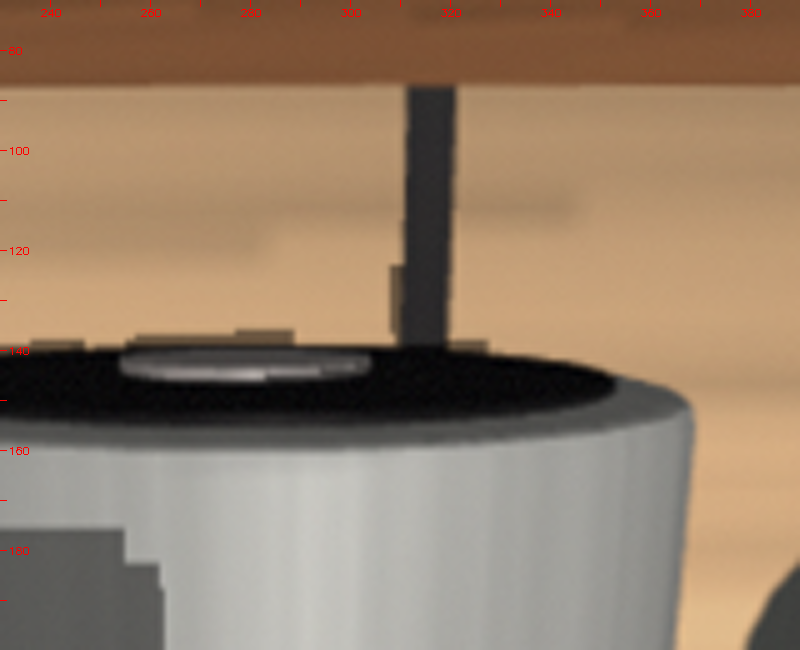

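```bash
python3 - <<'E'
from h import *
o=loado('w18'); W=atz('wrist',f([(431,90),(424,345)],230,70,5),.018,o); print(W,bf(W))
E
```

```text
[[0.4173 0.0758 0.018 ]
 [0.4419 0.0748 0.018 ]] [[-0.0994  0.0014]
 [-0.0747  0.0014]]
```

Call:
{"api": "step_arm", "payload": {"deltas": "0 0.3 0 0 0 0; 0 0.3 0 0 0 0; 0 0.2 0 0 0 0; 0 0.1 0 0 0 0; 0 0.1 0 0 0 0; 0 0.1 0 0 0 0; 0 0.1 0 0 0 0; 0 0.1 0 0 0 0; 0 0.1 0 0 0 0; 0 0.1 0 0 0 0; 0 0.1 0 0 0 0; 0 0.1 0 0 0 0"}}

```text
time: 29.5
ee_pos: [0.5112, 0.0687, 0.028]
eef_rot: [0.707, -0.707, 0.018, -0.018]
contact_force: [-0.5, -0.3, -0.2]
opening: 0.0854
```

Call:
{"api": "step_arm", "payload": {"deltas": "0 0.1 0 0 0 0; 0 0.1 0 0 0 0; 0 0.1 0 0 0 0; 0 0.1 0 0 0 0; 0 0.1 0 0 0 0; 0.1 0.1 0 0 0 0; 0 0.05 0 0 0 0; 0 0.05 0 0 0 0; 0 0 0 0 0 0; 0 0 0 0 0 0; 0 0 0 0 0 0"}}

```text
time: 30.6
ee_pos: [0.5121, 0.0756, 0.028]
eef_rot: [0.707, -0.707, 0.018, -0.018]
contact_force: [0.5, -0.2, -0.4]
opening: 0.0853
```

```bash
python3 - <<'E'
from h import *
o,p,d=snap('wrist','w19');print(o['ee_pos'],toolT(o)[:2,2],o['opening'],o['contact_force']);print('wrist',roller('wrist',d,o,-.0))
crop('w19',230,70,390,200,5,'w19c')
E
```

```text
[0.5121 0.0756 0.028 ] [0.0498 0.9988] 0.08527622399257295 [ 0.5176 -0.1797 -0.387 ]
wrist (array([-0.0016, -0.0107,  0.0536]), (np.float64(-0.07434671218391173), np.float64(0.013884185829244828)), np.int64(39628), np.float64(0.0005592524665457875))
```

View pics/w19c.png

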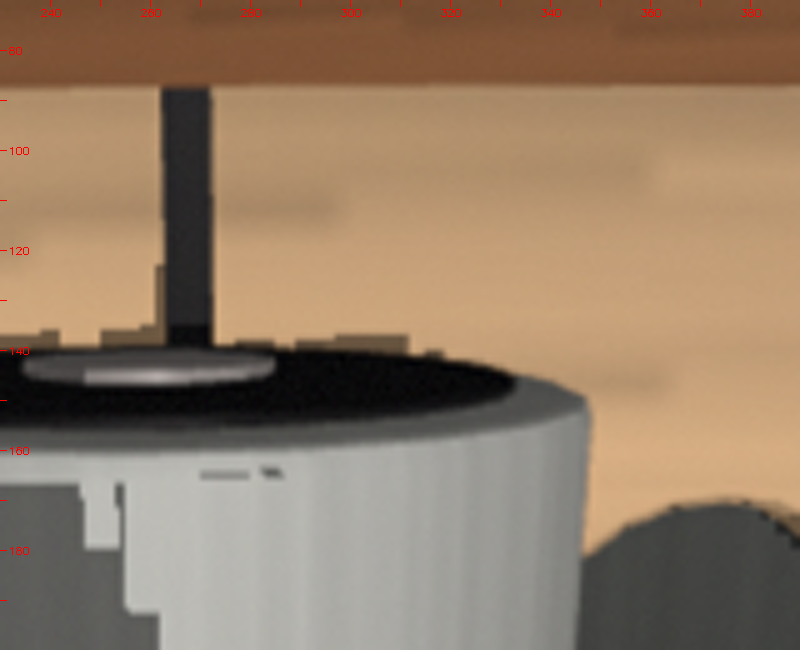

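Call:
{"api": "step_arm", "payload": {"deltas": "0 0.05 0 0 0 0; 0 0.05 0 0 0 0; 0 0.05 0 0 0 0; 0 0.05 0 0 0 0; 0 0.05 0 0 0 0; 0 0 0 0 0 0; 0 0 0 0 0 0; 0 -0.2 0 0 0 0; 0 -0.3 0 0 0 0; 0 -0.2 0 0 0 0; 0 0 0 0 0 0"}}

```text
time: 31.75
ee_pos: [0.5122, 0.0705, 0.028]
eef_rot: [-0.707, 0.707, -0.018, 0.018]
contact_force: [1.1, 0.6, 1.5]
opening: 0.0857
```

```bash
python3 - <<'E'
from h import *
o=loado('w19'); W=atz('wrist',f([(187,90),(189,340)],230,70,5),.018,o); print(bf(W))
o,p,d=snap('wrist','w20');print(o['ee_pos'],toolT(o)[:2,2],o['opening'],o['contact_force']);print('wrist',roller('wrist',d,o,-.0))
E
```

```text
[[-0.0995  0.0015]
 [-0.0754  0.0011]]
[0.5122 0.0705 0.028 ] [0.0506 0.9987] 0.08566674991873238 [1.0548 0.5531 1.5321]
wrist (array([ 0.0012, -0.0083,  0.0536]), (np.float64(-0.07432443379194949), np.float64(0.01699434879649887)), np.int64(40494), np.float64(0.0005125406133875035))
```

Call:
{"api": "step_arm", "payload": {"deltas": "0 0 1 0 0 0; 0 0 2 0 0 0; 0 0 4 0 0 0; 0 0 4 0 0 0; 0 0 4 0 0 -0.14; 0 0 0 0 0 -0.14; 0 0 0 0 0 -0.14; 0 0 0 0 0 -0.14; 0 0 0 0 0 -0.14; 0 0 0 0 0 -0.14; 0 0 0 0 0 -0.14; 0 0 0 0 0 -0.14"}}

```text
time: 33.0
ee_pos: [0.5121, 0.0712, 0.1787]
eef_rot: [0.589, -0.588, 0.392, -0.392]
contact_force: [0.2, -0.5, -0.4]
opening: 0.0857
```

Call:
{"api": "step_arm", "payload": {"deltas": "0 -1 1 0 0 -0.14; 0 -1 1 0 0 -0.14; 0 -1 1 0 0 -0.14; 0 0 1 0 0 -0.04; 0 0 0 0 0 0; 0 0 0 0 0 0"}}

```text
time: 33.6
ee_pos: [0.5121, 0.0415, 0.2182]
eef_rot: [0.486, -0.485, 0.514, -0.514]
contact_force: [-0.1, 0.3, -0.2]
opening: 0.0854
```

```bash
python3 - <<'E'
from h import *
o,p,d=snap('wrist','w21');print(o['ee_pos'],toolT(o)[:2,2],o['opening'],o['contact_force']);print('wrist',roller('wrist',d,o,-.0))
print(proj('wrist',np.c_[[[.481,.1287],[.557,.1256],[.4759,.0153],[.5518,.0121]],[.018]*4],o))
E
```

```text
[0.5121 0.0415 0.2182] [ 0.9984 -0.057 ] 0.08543710010537181 [-0.1272  0.2581 -0.1596]
wrist (array([ 0.001 , -0.0067,  0.0537]), (np.float64(-0.07342314600628891), np.float64(0.06457371761861241)), np.int64(9444), np.float64(0.000581922384501667))
[[246.434  113.6327]
 [313.6466 112.4416]
 [250.6456 209.0279]
 [311.3863 208.1124]]
```

View pics/w21.png

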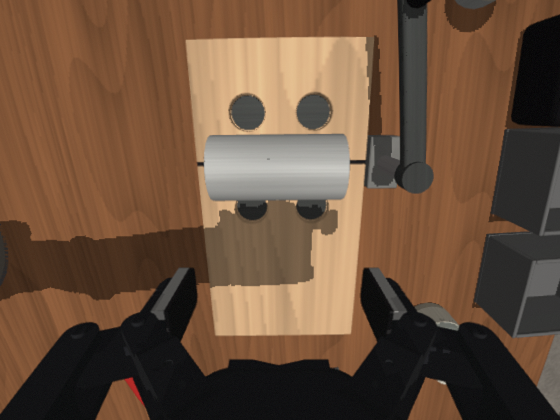

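```bash
python3 - <<'E'
from h import *
crop('w21',190,80,370,230,4,'w21c')
E
```

```text
(no output)
```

View pics/w21c.png

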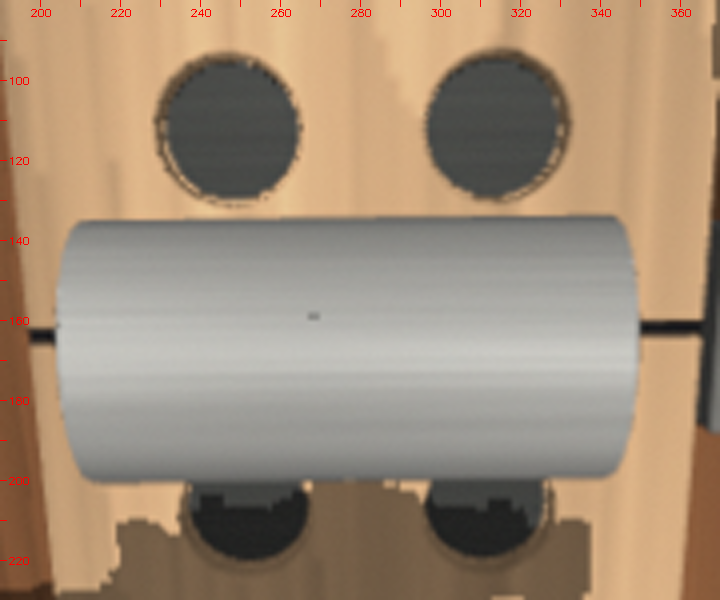

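```bash
python3 - <<'E'
from h import *
o=loado('w21'); W=atz('wrist',f([(228,128),(499.5,124),(42,337),(670,327)],190,80,4),.018,o); print(W,bf(W))
for n,y in (('t14',0),):pass
E
```

```text
[[0.4814 0.1308 0.018 ]
 [0.558  0.1275 0.018 ]
 [0.4206 0.0752 0.018 ]
 [0.6076 0.0674 0.018 ]] [[-0.0375  0.0591]
 [ 0.0391  0.0589]
 [-0.096   0.001 ]
 [ 0.0911  0.0008]]
```

Call:
{"api": "step_arm", "payload": {"deltas": "0 3 0 0 0 0.016; 0 4 0 0 0 0; 0 4 0 0 0 0; 0 4 0 0 0 0; -0.5 4 -2 0 0 0; -0.5 4 -1 0 0 0; 0 2 0 0 0 0; 0 0 0 0 0 0; 0 0 0 0 0 0", "hand": 0.4}}

```text
time: 34.55
ee_pos: [0.5025, 0.2901, 0.188]
eef_rot: [-0.489, 0.489, -0.51, 0.511]
contact_force: [0.0, -1.1, 0.1]
opening: 0.0599
```

```bash
python3 - <<'E'
from h import *
o,p,d=snap('wrist','w22');print(o['ee_pos'],toolT(o)[:2,2],o['opening'])
snap('top','t22')
print(proj('wrist',[[.5579,.2922,.052],[.4452,.2916,.052],[.5463,.4302,.052],[.4442,.41,.052]],o))
E
```

```text
[0.5025 0.2901 0.188 ] [ 0.9991 -0.043 ] 0.0598803264504313
[[333.2053 197.3876]
 [221.5936 202.674 ]
 [321.6948  44.6087]
 [206.8941  75.4985]]
```

View pics/w22.png

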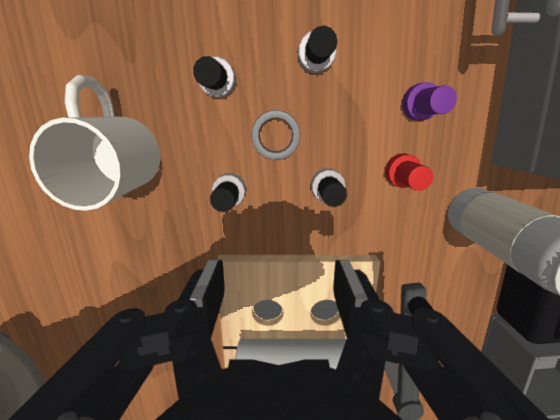

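View pics/t22.png

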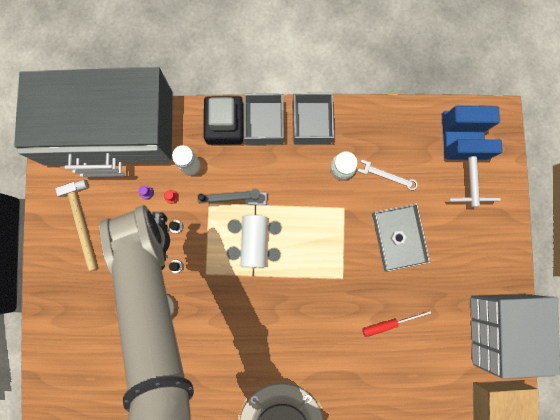

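The black-post stops on steel feet stand at wrist pixels (226,192), (330,187), (215,75) and (320,48). The purple (432,100) and red (410,172) ones are look-alikes, so I'll leave them alone. The enlarged crop below confirms which is which.

```bash
python3 - <<'E'
from h import *
crop('w22',190,10,360,230,3,'w22c')
crop('w22',195,160,360,225,5,'w22d')
E
```

```text
(no output)
```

View pics/w22d.png

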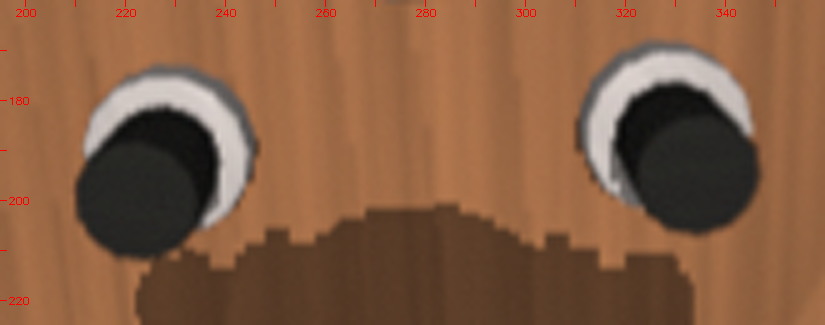

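View pics/w22c.png

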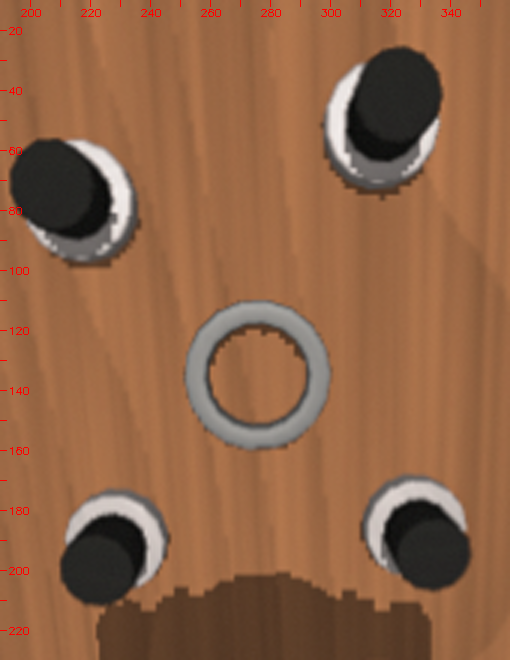

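```bash
python3 - <<'E'
from h import *
o=loado('w22'); g=lambda c:f(c,195,160,5)
print(atz('wrist',g([(138,199),(699,175)]),.052,o)); print(atz('wrist',g([(168,153),(669,133)]),.016,o))
# triangulate tops wrist + top cam
for a,b in (((138,199),(345,457)),((699,175),(344,253))):
    print(tri([('wrist',g(a),o),('top',f(b,105,175,5),None)]))
h=lambda c:f(c,190,10,3)
print(atz('wrist',h([(54,188/3*1.0+0)]),.052,o))
print('S3,S1',atz('wrist',h([(58,187),(395,88)]),.052,o))
E
```

```text
[[0.4462 0.295  0.052 ]
 [0.5591 0.2951 0.052 ]]
[[0.4463 0.2954 0.016 ]
 [0.559  0.295  0.016 ]]
(array([0.4448, 0.2924, 0.0435]), [np.float64(0.0005271796913072686), np.float64(0.0005271796913072749)])
(array([0.5591, 0.2932, 0.0462]), [np.float64(0.0010198759415746346), np.float64(0.0010198759415744306)])
[[0.4488 0.4456 0.052 ]]
S3,S1 [[0.4464 0.4128 0.052 ]
 [0.546  0.4346 0.052 ]]
```

Call:
{"api": "step_arm", "payload": {"deltas": "1.5 0.1 0 0 0 0; 2 0.1 0 0 0 0; 2.1 0.1 0 0 0 0; 0 0.1 -3 0 0 0; 0 0 -4 0 0 0; 0 0 -4 0 0 0; 0 0 -2.5 0 0 0; 0 0 -1.5 0 0 0; 0 0 -0.8 0 0 0; 0 0 -0.4 0 0 0; 0 0 0 0 0 0; 0 0 0 0 0 0", "hand": 0.05}}

```text
time: 35.85
ee_pos: [0.559, 0.2954, 0.0273]
eef_rot: [-0.49, 0.488, -0.511, 0.511]
contact_force: [-0.5, -0.3, 0.1]
opening: 0.0448
```

```bash
python3 - <<'E'
from h import *
o,p,d=snap('wrist','w23');print(o['ee_pos'],toolT(o)[:2,2],o['opening'],o['contact_force'])
E
```

```text
[0.559  0.2954 0.0273] [ 0.9991 -0.0431] 0.04479454527106146 [-0.4544 -0.2554  0.0982]
```

View pics/w23.png

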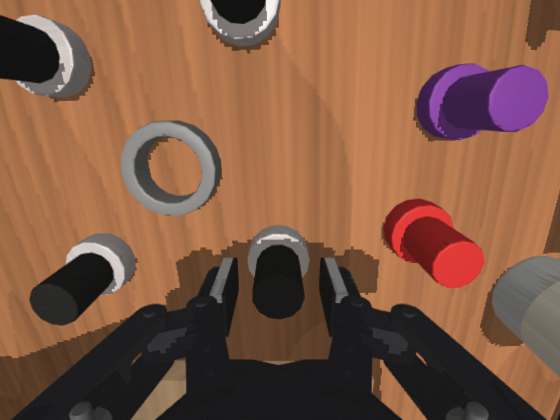

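Call:
{"api": "step_arm", "payload": {"deltas": "0 0 0 0 0 0; 0 0 0 0 0 0; 0 0 0 0 0 0; 0 0 0 0 0 0; 0 0 0 0 0 0", "hand": -1}}

```text
time: 36.4
ee_pos: [0.5588, 0.2954, 0.0269]
eef_rot: [-0.49, 0.489, -0.511, 0.511]
contact_force: [-0.3, 0.1, 6.1]
opening: 0.0245
```

Call:
{"api": "step_arm", "payload": {"deltas": "0 0 1 0 0 0; 0 0 3 0 0 0; 0 0 3 0 0 0; 0 0 2.3 0 0 0; 0 0 0 0 0 0; 0 0 0 0 0 0"}}

```text
time: 37.0
ee_pos: [0.5578, 0.2952, 0.119]
eef_rot: [0.489, -0.489, 0.511, -0.51]
contact_force: [-0.8, 0.6, -1.9]
opening: 0.0241
```

```bash
python3 - <<'E'
from h import *
o,p,d=snap('wrist','w24');print(o['ee_pos'],toolT(o)[:2,2],o['opening'],o['contact_force'])
crop('w24',200,180,360,320,5,'w24c')
E
```

```text
[0.5578 0.2952 0.119 ] [ 0.9991 -0.0428] 0.024067058673150513 [-0.8089  0.609  -1.8919]
```

View pics/w24c.png

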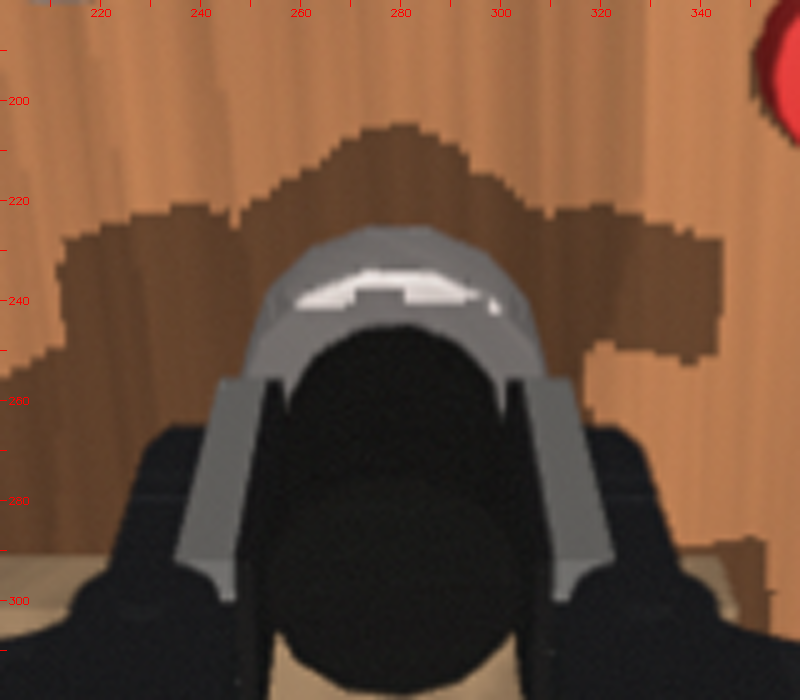

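```bash
cat >> h.py <<'E'
def held(uv,h,o):  # pixel of post top circle centre; h = height of it above TCP -> world offset of stop from TCP
    W=atz('wrist',[uv],o['ee_pos'][2]+h,o)[0]; return W-o['ee_pos']
E
python3 - <<'E'
from h import *
o=loado('w24'); print(held(f((398,585),200,180,5),.025,o), held(f((395,362),200,180,5),-.011,o))
E
```

```text
[0.0005 0.0001 0.025 ] [ 0.0004  0.0061 -0.011 ]
```

Call:
{"api": "step_arm", "payload": {"deltas": "0 -3 0 0 0 0; 0 -4 0 0 0 0; 0 -4 0 0 0 0; 0 -4 0 0 0 0; 0 -1.8 0 0 0 0; 0 0 -3 0 0 0; 0 0 -2.5 0 0 0; 0 0 -1 0 0 0; 0 0 -0.4 0 0 0; 0 0 0 0 0 0; 0 0 0 0 0 0; 0 0 0 0 0 0"}}

```text
time: 38.25
ee_pos: [0.5589, 0.1274, 0.0509]
eef_rot: [-0.49, 0.489, -0.51, 0.511]
contact_force: [0.1, 0.4, -0.7]
opening: 0.0242
```

```bash
python3 - <<'E'
from h import *
o,p,d=snap('wrist','w25');print(o['ee_pos'],toolT(o)[:2,2],o['opening'],o['contact_force'])
crop('w25',190,180,370,320,4,'w25c')
E
```

```text
[0.5589 0.1274 0.0509] [ 0.9991 -0.0428] 0.024220990795256584 [ 0.0819  0.3712 -0.6673]
```

View pics/w25c.png

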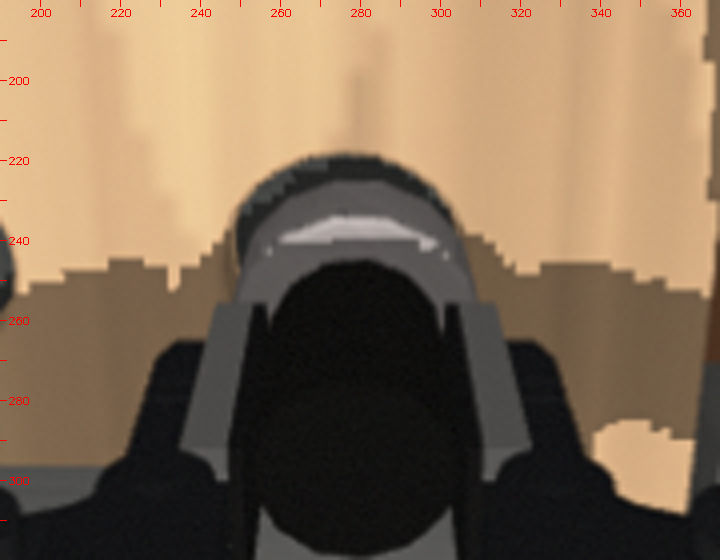

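Call:
{"api": "step_arm", "payload": {"deltas": "-0.15 0 0 0 0 0; 0 0 -0.3 0 0 0; 0 0 -0.2 0 0 0; 0 0 -0.2 0 0 0; 0 0 0 0 0 0; 0 0 0 0 0 0"}}

```text
time: 38.9
ee_pos: [0.5566, 0.127, 0.0429]
eef_rot: [0.489, -0.489, 0.511, -0.511]
contact_force: [0.5, -0.1, -1.2]
opening: 0.0241
```

Call:
{"api": "step_arm", "payload": {"deltas": "0 0 -0.2 0 0 0; 0 0 -0.2 0 0 0; 0 0 -0.2 0 0 0; 0 0 -0.2 0 0 0; 0 0 -0.1 0 0 0; 0 0 0 0 0 0; 0 0 0 0 0 0"}}

```text
time: 39.6
ee_pos: [0.5567, 0.1271, 0.034]
eef_rot: [0.489, -0.489, 0.511, -0.511]
contact_force: [0.3, 0.1, -1.4]
opening: 0.0247
```

Call:
{"api": "step_arm", "payload": {"deltas": "0 0 0 0 0 0; 0 0 0 0 0 0; 0 0 0 0 0 0; 0 0 1 0 0 0; 0 0 3 0 0 0; 0 0 4 0 0 0; 0 0 4 0 0 0; 0 0 3 0 0 0; 0 0 0 0 0 0; 0 0 0 0 0 0", "hand": 0.05}}

```text
time: 40.6
ee_pos: [0.5569, 0.1273, 0.185]
eef_rot: [-0.49, 0.488, -0.511, 0.511]
contact_force: [0.4, -0.6, -0.4]
opening: 0.0448
```

```bash
python3 - <<'E'
from h import *
o,p,d=snap('wrist','w26');print(o['ee_pos'],toolT(o)[:2,2],o['opening'],o['contact_force']); print(roller('wrist',d,o))
P=cloud('wrist',d,o,1);m=(abs(P[:,0]-.5567)<.006)&(abs(P[:,1]-.127)<.006);print(np.median(P[m],0))
E
```

```text
[0.5569 0.1273 0.185 ] [ 0.9991 -0.0429] 0.04484480897965593 [ 0.3805 -0.5767 -0.4095]
(array([ 0.0013, -0.0107,  0.0535]), (np.float64(-0.07307390049933171), np.float64(0.06488757467870962)), np.int64(8749), np.float64(0.000619322337126749))
[0.5566 0.127  0.059 ]
```

View pics/w26.png

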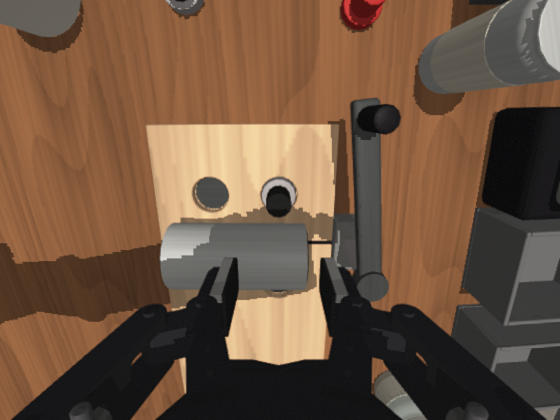

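Call:
{"api": "step_arm", "payload": {"deltas": "-2 3 0 0 0 0; -2.5 4 0 0 0 0; -2.5 4 0 0 0 0; -2.5 4 0 0 0 0; -1.6 1.8 0 0 0 0; 0 0 0 0 0 0; 0 0 0 0 0 0; 0 0 0 0 0 0"}}

```text
time: 41.45
ee_pos: [0.4463, 0.2934, 0.1835]
eef_rot: [-0.488, 0.489, -0.511, 0.511]
contact_force: [-1.4, -0.4, 0.6]
opening: 0.0446
```

```bash
python3 - <<'E'
from h import *
o,p,d=snap('wrist','w27');print(o['ee_pos'],toolT(o)[:2,2],o['opening']); print(proj('wrist',[[.4463,.295,.052]],o))
crop('w27',200,130,360,260,5,'w27c')
E
```

```text
[0.4463 0.2934 0.1835] [ 0.999  -0.0452] 0.04464163217448266
[[278.324 201.388]]
```

View pics/w27c.png

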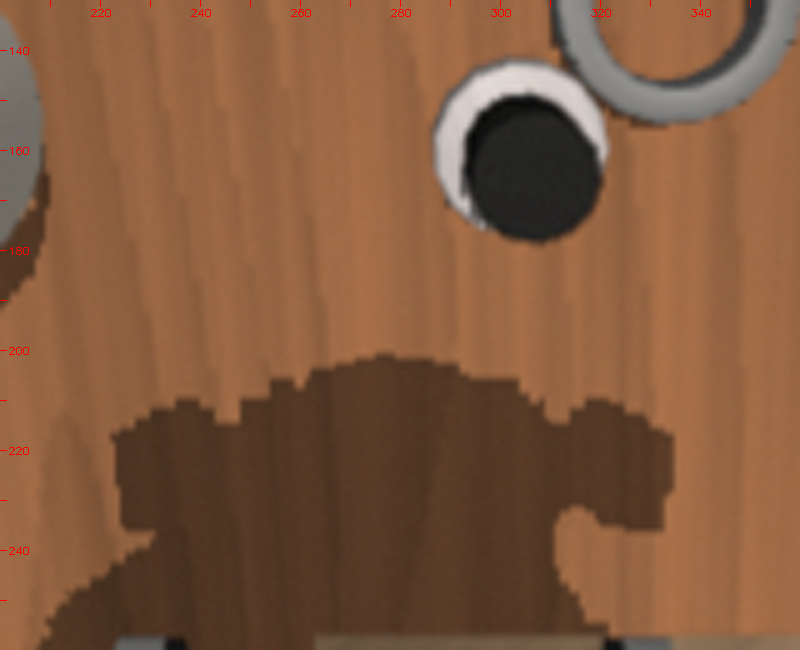

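The stop has been knocked aside, toward the ring. I'll measure it again.

```bash
python3 - <<'E'
from h import *
o=loado('w27'); print(atz('wrist',[f((535,168),200,130,5)],.052,o),atz('wrist',[f((520,147),200,130,5)],.016,o))
E
```

```text
[[0.4749 0.3316 0.052 ]] [[0.475  0.3304 0.016 ]]
```

View pics/w27.png

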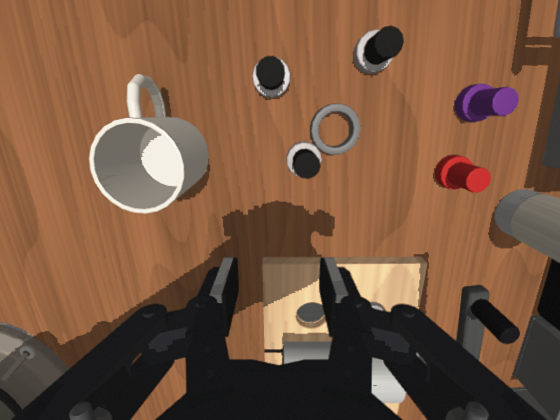

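Call:
{"api": "step_arm", "payload": {"deltas": "1.4 1.9 0 0 0 0; 1.4 1.9 0 0 0 0; 0 0 -3 0 0 0; 0 0 -4 0 0 0; 0 0 -4 0 0 0; 0 0 -2.5 0 0 0; 0 0 -1.2 0 0 0; 0 0 -0.6 0 0 0; 0 0 -0.4 0 0 0; 0 0 0 0 0 0; 0 0 0 0 0 0"}}

```text
time: 42.6
ee_pos: [0.4744, 0.3336, 0.0281]
eef_rot: [0.49, -0.488, 0.511, -0.511]
contact_force: [-0.2, 0.1, 0.9]
opening: 0.0447
```

```bash
python3 - <<'E'
from h import *
o,p,d=snap('wrist','w28');print(o['ee_pos'],toolT(o)[:2,2],o['opening'],o['contact_force'])
crop('w28',160,180,400,360,3,'w28c')
E
```

```text
[0.4744 0.3336 0.0281] [ 0.9991 -0.0431] 0.044652132042210364 [-0.2034  0.1255  0.9031]
```

View pics/w28c.png

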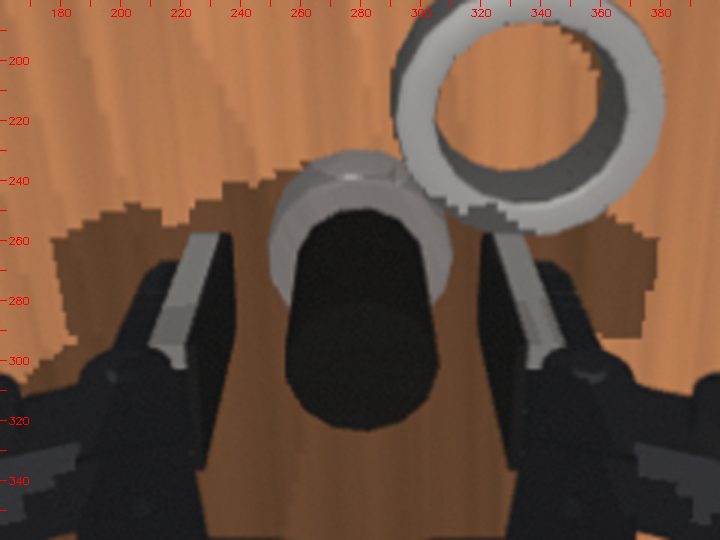

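Well placed, with the post between the pads. Next I'll close and lift.

Call:
{"api": "step_arm", "payload": {"deltas": "0 0 0 0 0 0; 0 0 0 0 0 0; 0 0 0 0 0 0; 0 0 0 0 0 0; 0 0 0 0 0 0; 0 0 1 0 0 0; 0 0 3 0 0 0; 0 0 3 0 0 0; 0 0 2 0 0 0; 0 0 0 0 0 0; 0 0 0 0 0 0", "hand": -1}}

```text
time: 43.75
ee_pos: [0.4733, 0.3332, 0.1169]
eef_rot: [0.489, -0.489, 0.511, -0.51]
contact_force: [-0.1, -0.4, -1.9]
opening: 0.0242
```

```bash
python3 - <<'E'
from h import *
o,p,d=snap('wrist','w29');print(o['ee_pos'],toolT(o)[:2,2],o['opening'],o['contact_force'])
crop('w29',200,180,360,320,5,'w29c')
E
```

```text
[0.4733 0.3332 0.1169] [ 0.9991 -0.0426] 0.02421770534267733 [-0.1357 -0.4137 -1.8605]
```

View pics/w29c.png

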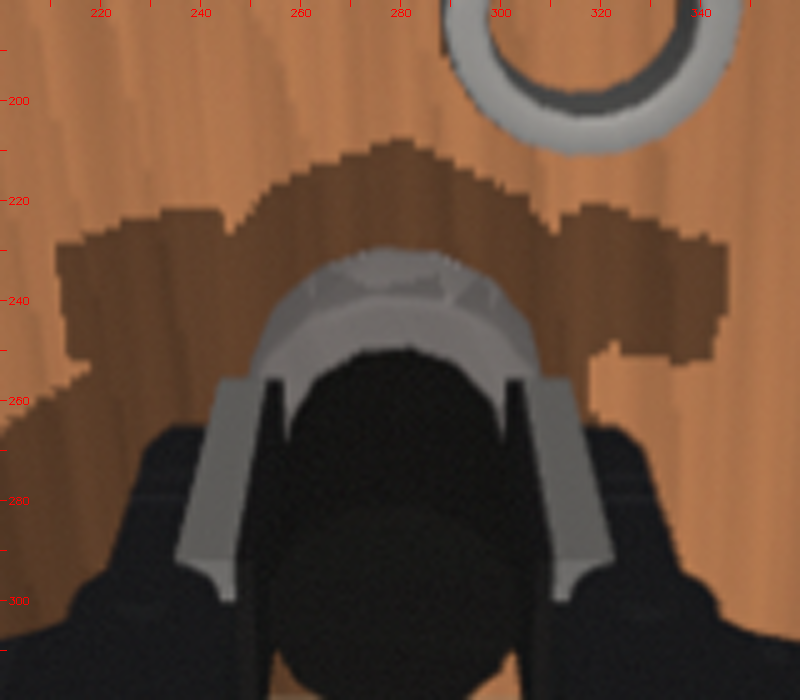

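Call:
{"api": "step_arm", "payload": {"deltas": "0.1 -3 0 0 0 0; 0.1 -4 0 0 0 0; 0.1 -4 0 0 0 0; 0.2 -4 0 0 0 0; 0.1 -3 0 0 0 0; 0.1 -2 0 0 0 0; 0 0 -3 0 0 0; 0 0 -2 0 0 0; 0 0 -1 0 0 0; 0 0 -0.6 0 0 0; 0 0 0 0 0 0; 0 0 0 0 0 0"}}

```text
time: 45.0
ee_pos: [0.481, 0.1332, 0.0513]
eef_rot: [-0.489, 0.489, -0.51, 0.511]
contact_force: [1.6, 0.2, -0.9]
opening: 0.0242
```

```bash
python3 - <<'E'
from h import *
o,p,d=snap('wrist','w30');print(o['ee_pos'],toolT(o)[:2,2],o['opening'],o['contact_force'])
crop('w30',190,180,370,320,4,'w30c')
E
```

```text
[0.481  0.1332 0.0513] [ 0.9991 -0.0428] 0.02422055923809808 [ 1.5703  0.2393 -0.8547]
```

View pics/w30c.png

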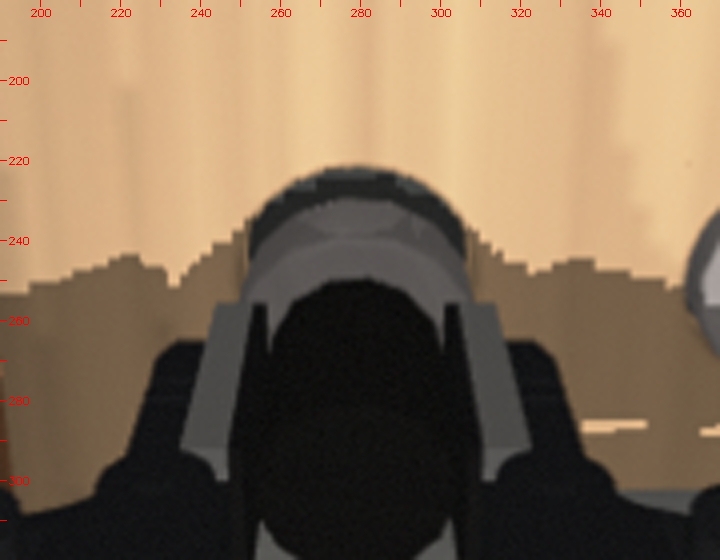

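Call:
{"api": "step_arm", "payload": {"deltas": "0 0.05 -0.3 0 0 0; 0 0 -0.3 0 0 0; 0 0 -0.2 0 0 0; 0 0 0 0 0 0; 0 0 0 0 0 0"}}

```text
time: 45.55
ee_pos: [0.4806, 0.1336, 0.043]
eef_rot: [0.489, -0.489, 0.511, -0.511]
contact_force: [-0.4, -0.2, -1.5]
opening: 0.0243
```

Call:
{"api": "step_arm", "payload": {"deltas": "0 0 -0.2 0 0 0; 0 0 -0.2 0 0 0; 0 0 -0.2 0 0 0; 0 0 -0.2 0 0 0; 0 0 -0.1 0 0 0; 0 0 0 0 0 0; 0 0 0 0 0 0"}}

```text
time: 46.25
ee_pos: [0.4807, 0.1336, 0.034]
eef_rot: [-0.489, 0.489, -0.511, 0.511]
contact_force: [0.1, 0.0, -2.1]
opening: 0.0244
```

Call:
{"api": "step_arm", "payload": {"deltas": "0 0 0 0 0 0; 0 0 0 0 0 0; 0 0 0 0 0 0; 0 0 1 0 0 0; 0 0 3 0 0 0; 0 0 4 0 0 0; 0 0 4 0 0 0; 0 0 3 0 0 0; 0 0 0 0 0 0; 0 0 0 0 0 0", "hand": 0.05}}

```text
time: 47.25
ee_pos: [0.4808, 0.1339, 0.1848]
eef_rot: [0.49, -0.488, 0.511, -0.511]
contact_force: [0.1, -0.4, -1.3]
opening: 0.0444
```

```bash
python3 - <<'E'
from h import *
o,p,d=snap('wrist','w31');print(o['ee_pos'],toolT(o)[:2,2],o['opening'],o['contact_force']); print(roller('wrist',d,o))
P=cloud('wrist',d,o,1)
for c in ((.4807,.1315),(.5567,.127)):
  m=(abs(P[:,0]-c[0])<.006)&(abs(P[:,1]-c[1])<.006);print(np.median(P[m],0))
E
```

```text
[0.4808 0.1339 0.1848] [ 0.9991 -0.0428] 0.04440026829004902 [ 0.1374 -0.3598 -1.2761]
(array([-0.0008, -0.0031,  0.0535]), (np.float64(-0.07349826681800815), np.float64(0.06406958629399126)), np.int64(8433), np.float64(0.0006253113561361294))
[0.4807 0.1318 0.059 ]
[0.5564 0.127  0.0591]
```

View pics/w31.png

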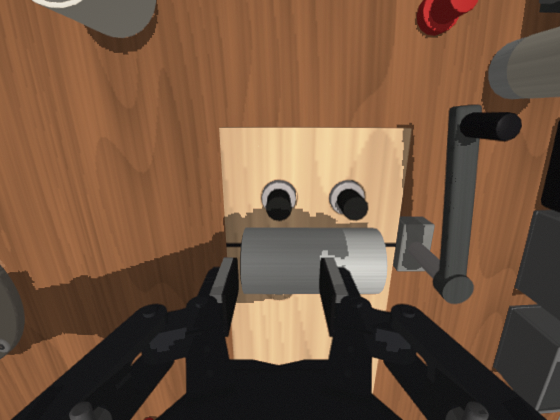

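Call:
{"api": "step_arm", "payload": {"deltas": "-0.4 3 0 0 0 0; -0.5 4 0 0 0 0; -0.5 4 0 0 0 0; -0.5 4 0 0 0 0; -0.5 4 0 0 0 0; -0.5 4 0 0 0 0; -0.5 4 0 0 0 0; 0 0.8 0 0 0 0; 0 0 0 0 0 0; 0 0 0 0 0 0; 0 0 0 0 0 0"}}

```text
time: 48.4
ee_pos: [0.4473, 0.4092, 0.1836]
eef_rot: [-0.488, 0.489, -0.511, 0.512]
contact_force: [0.7, -0.1, -0.1]
opening: 0.0448
```

```bash
python3 - <<'E'
from h import *
o,p,d=snap('wrist','w32');print(o['ee_pos'],toolT(o)[:2,2],o['opening']); print(proj('wrist',[[.4464,.4128,.052],[.546,.4346,.052]],o))
crop('w32',200,120,400,250,4,'w32c')
E
```

```text
[0.4473 0.4092 0.1836] [ 0.9989 -0.0459] 0.04478053967079863
[[277.3442 199.4963]
 [379.1831 173.2934]]
```

View pics/w32.png

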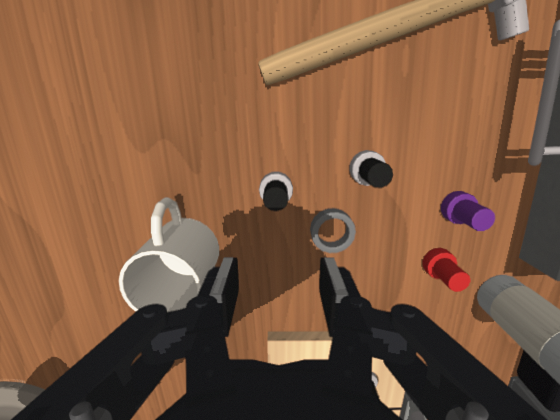

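View pics/w32c.png

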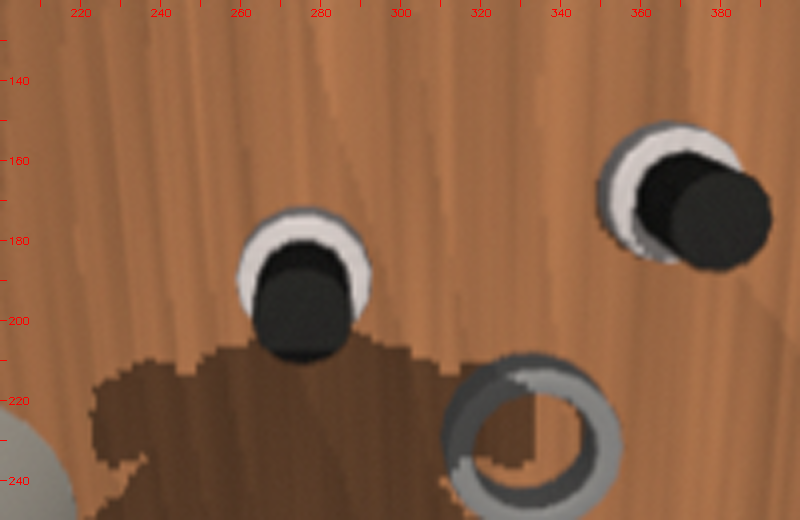

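```bash
python3 - <<'E'
from h import *
o=loado('w32'); print(atz('wrist',f([(302,314),(720,222)],200,120,4),.052,o))
E
```

```text
[[0.4443 0.4143 0.052 ]
 [0.5465 0.4328 0.052 ]]
```

Call:
{"api": "step_arm", "payload": {"deltas": "-0.25 0.3 -3 0 0 0; 0 0 -4 0 0 0; 0 0 -4 0 0 0; 0 0 -2.5 0 0 0; 0 0 -1.2 0 0 0; 0 0 -0.6 0 0 0; 0 0 -0.4 0 0 0; 0 0 0 0 0 0; 0 0 0 0 0 0"}}

```text
time: 49.35
ee_pos: [0.4448, 0.4151, 0.0281]
eef_rot: [0.49, -0.488, 0.511, -0.511]
contact_force: [-0.7, -0.1, -0.4]
opening: 0.0444
```

Call:
{"api": "step_arm", "payload": {"deltas": "0 0 0 0 0 0; 0 0 0 0 0 0; 0 0 0 0 0 0; 0 0 0 0 0 0; 0 0 0 0 0 0; 0 0 1 0 0 0; 0 0 3 0 0 0; 0 0 3 0 0 0; 0 0 3 0 0 0; 0 0 2 0 0 0; 0 0 0 0 0 0; 0 0 0 0 0 0", "hand": -1}}

```text
time: 50.55
ee_pos: [0.4438, 0.4146, 0.147]
eef_rot: [0.489, -0.489, 0.511, -0.51]
contact_force: [0.1, 0.2, -2.1]
opening: 0.0243
```

```bash
python3 - <<'E'
from h import *
o,p,d=snap('wrist','w33');print(o['ee_pos'],toolT(o)[:2,2],o['opening'],o['contact_force'])
crop('w33',200,180,360,320,5,'w33c')
E
```

```text
[0.4438 0.4146 0.147 ] [ 0.9991 -0.0428] 0.02431513885860841 [ 0.0504  0.2402 -2.1119]
```

View pics/w33c.png

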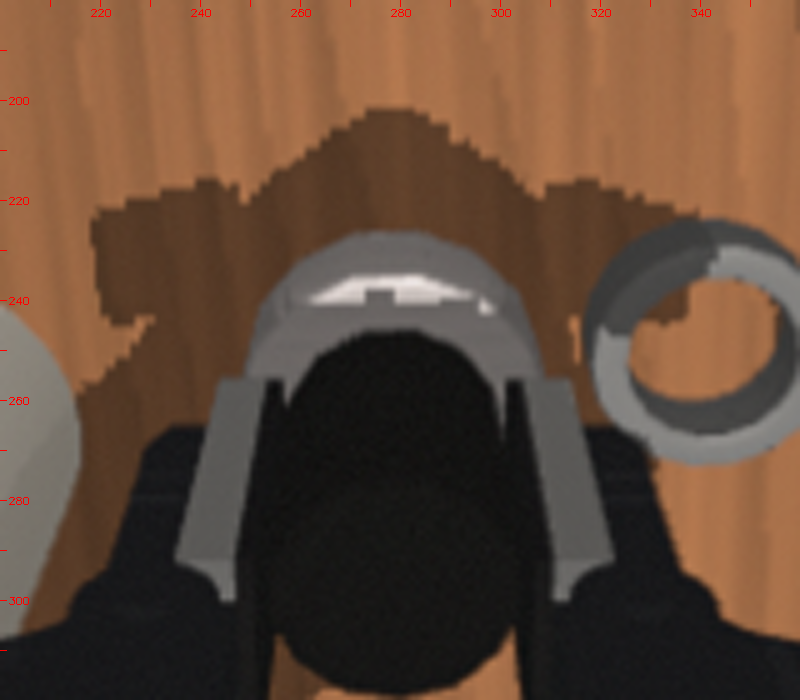

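Call:
{"api": "step_arm", "payload": {"deltas": "0.3 -3 0 0 0 0; 0.3 -4 0 0 0 0; 0.3 -4 0 0 0 0; 0.3 -4 0 0 0 0; 0.3 -4 0 0 0 0; 0.3 -4 0 0 0 0; 0.3 -4 0 0 0 0; 0.3 -4 0 0 0 0; 0.3 -4 0 0 0 0; 0.3 -3 0 0 0 0; 0.2 -1.7 0 0 0 0; 0 0 0 0 0 0"}}

```text
time: 51.8
ee_pos: [0.4752, 0.0145, 0.1461]
eef_rot: [0.487, -0.489, 0.512, -0.512]
contact_force: [0.0, 0.3, -1.9]
opening: 0.024
```

Call:
{"api": "step_arm", "payload": {"deltas": "0 0 -3 0 0 0; 0 0 -3 0 0 0; 0 0 -2 0 0 0; 0 0 -1 0 0 0; 0 0 -0.6 0 0 0; 0 0 0 0 0 0; 0 0 0 0 0 0"}}

```text
time: 52.5
ee_pos: [0.4767, 0.0178, 0.0516]
eef_rot: [-0.489, 0.489, -0.51, 0.511]
contact_force: [0.7, 0.2, -0.8]
opening: 0.0241
```

```bash
python3 - <<'E'
from h import *
o,p,d=snap('wrist','w34');print(o['ee_pos'],toolT(o)[:2,2],o['opening'],o['contact_force'])
snap('scene','s34'); crop('s34',260,150,400,260,5,'s34c')
E
```

```text
[0.4767 0.0178 0.0516] [ 0.9991 -0.0429] 0.024125905751709534 [ 0.7316  0.1802 -0.7941]
```

View pics/w34.png

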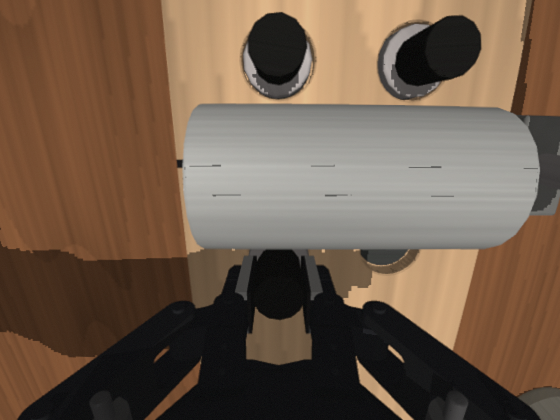

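View pics/s34c.png

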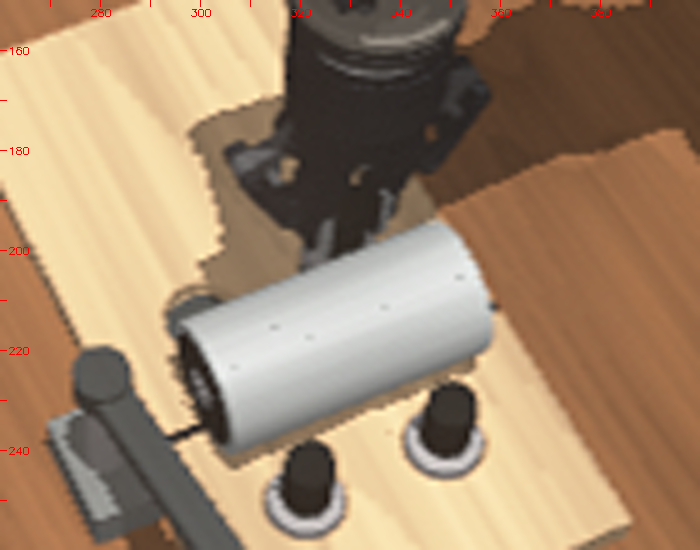

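Call:
{"api": "step_arm", "payload": {"deltas": "-0.05 0 -0.3 0 0 0; 0 0 -0.3 0 0 0; 0 0 -0.2 0 0 0; 0 0 0 0 0 0; 0 0 0 0 0 0"}}

```text
time: 53.1
ee_pos: [0.4756, 0.0175, 0.0429]
eef_rot: [0.489, -0.489, 0.511, -0.511]
contact_force: [-0.7, -0.8, -1.6]
opening: 0.0242
```

Call:
{"api": "step_arm", "payload": {"deltas": "0 0 -0.2 0 0 0; 0 0 -0.2 0 0 0; 0 0 -0.2 0 0 0; 0 0 -0.2 0 0 0; 0 0 -0.1 0 0 0; 0 0 0 0 0 0; 0 0 0 0 0 0"}}

```text
time: 53.8
ee_pos: [0.4756, 0.0176, 0.0341]
eef_rot: [0.489, -0.489, 0.511, -0.511]
contact_force: [-1.7, 0.5, 1.2]
opening: 0.0243
```

Call:
{"api": "step_arm", "payload": {"deltas": "0 0 0 0 0 0; 0 0 0 0 0 0; 0 0 0 0 0 0; 0 0 1 0 0 0; 0 0 3 0 0 0; 0 0 4 0 0 0; 0 0 4 0 0 0; 0 -2 3 0 0 0; 0 -2 0 0 0 0; 0 0 0 0 0 0; 0 0 0 0 0 0", "hand": 0.05}}

```text
time: 54.9
ee_pos: [0.4754, -0.0223, 0.1842]
eef_rot: [0.489, -0.489, 0.511, -0.511]
contact_force: [0.0, 0.6, -0.4]
opening: 0.0447
```

```bash
python3 - <<'E'
from h import *
o,p,d=snap('wrist','w35');print(o['ee_pos'],toolT(o)[:2,2],o['opening'],o['contact_force']); print(roller('wrist',d,o))
P=cloud('wrist',d,o,1)
for c in ((.4807,.1315),(.5567,.127),(.4757,.0172)):
  m=(abs(P[:,0]-c[0])<.006)&(abs(P[:,1]-c[1])<.006);print(np.median(P[m],0))
crop('w35',190,60,370,230,4,'w35c')
E
```

```text
[ 0.4754 -0.0223  0.1842] [ 0.999 -0.044] 0.044748786305923896 [ 0.0061  0.5578 -0.3949]
(array([-0.0008, -0.0043,  0.0536]), (np.float64(-0.07358640882576915), np.float64(0.06423598910972529)), np.int64(14966), np.float64(0.0005996875004475687))
[0.4806 0.1317 0.0589]
[0.5569 0.127  0.0588]
[0.476  0.0173 0.0589]
```

View pics/w35c.png

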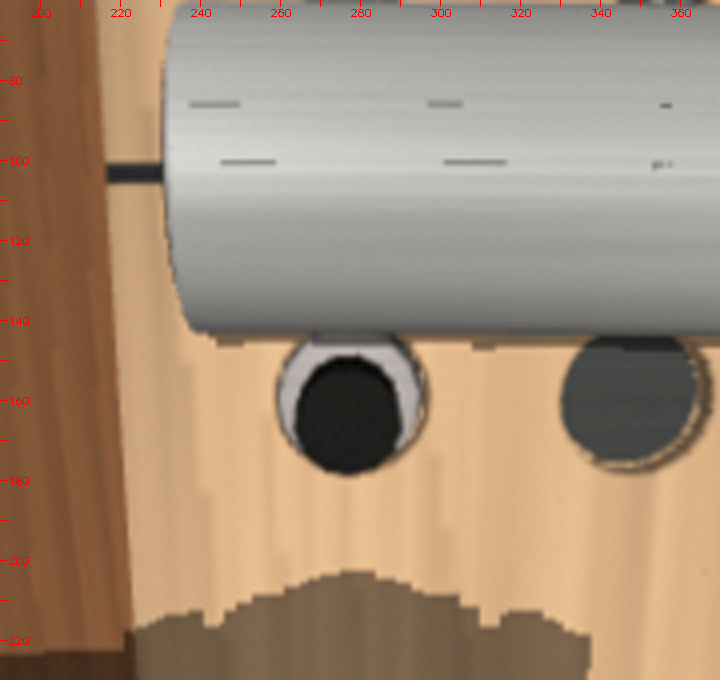

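```bash
python3 - <<'E'
from h import *
o=loado('w35'); print(atz('wrist',f([(637,399),(352,397),(135,173)],190,60,4),.018,o),bf(atz('wrist',f([(637,399),(352,397),(135,173)],190,60,4),.018,o)))
E
```

```text
[[0.5525 0.0128 0.018 ]
 [0.4764 0.0166 0.018 ]
 [0.4242 0.0755 0.018 ]] [[ 0.0383 -0.056 ]
 [-0.0379 -0.0553]
 [-0.0925  0.0014]]
```

Call:
{"api": "step_arm", "payload": {"deltas": "0.4 3 0 0 0 0; 0.7 4 0 0 0 0; 0.7 4 0 0 0 0; 0.7 4 0 0 0 0; 0.7 4 0 0 0 0; 0.7 4 0 0 0 0; 0.7 4 0 0 0 0; 0.7 4 0 0 0 0; 0.7 4 0 0 0 0; 0.7 4 0 0 0 0; 0.4 4 0 0 0 0; 0 2 0 0 0 0"}}

```text
time: 56.15
ee_pos: [0.5444, 0.4331, 0.1821]
eef_rot: [0.49, -0.491, 0.51, -0.509]
contact_force: [0.4, 0.7, -0.4]
opening: 0.045
```

Call:
{"api": "step_arm", "payload": {"deltas": "0 0 0 0 0 0; 0 0 0 0 0 0; 0 0 0 0 0 0"}}

```text
time: 56.45
ee_pos: [0.5467, 0.426, 0.1835]
eef_rot: [-0.488, 0.489, -0.511, 0.511]
contact_force: [-0.3, -0.2, 0.3]
opening: 0.045
```

```bash
python3 - <<'E'
from h import *
o,p,d=snap('wrist','w36');print(o['ee_pos'],toolT(o)[:2,2],o['opening']); print(proj('wrist',[[.5465,.4335,.052]],o))
crop('w36',200,120,400,250,4,'w36c')
E
```

```text
[0.5467 0.426  0.1835] [ 0.999  -0.0446] 0.04495439750081955
[[277.8851 195.5855]]
```

View pics/w36c.png

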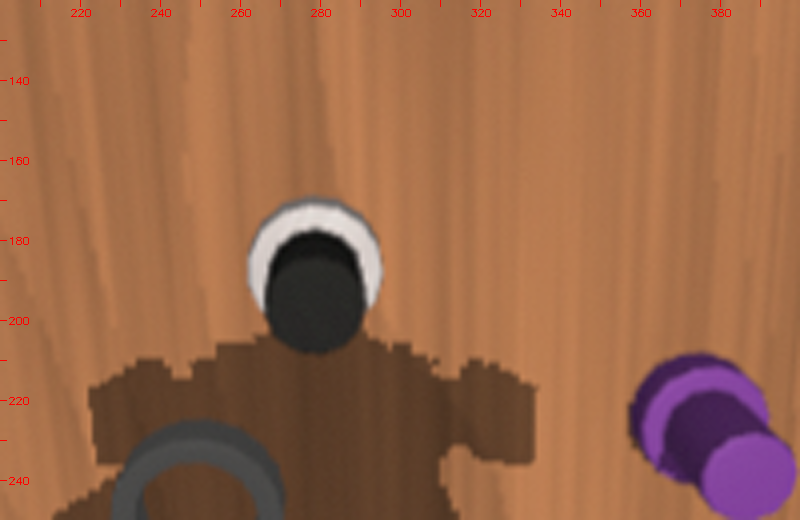

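Call:
{"api": "step_arm", "payload": {"deltas": "0.05 0.5 -3 0 0 0; 0 0 -4 0 0 0; 0 0 -4 0 0 0; 0 0 -2.5 0 0 0; 0 0 -1.2 0 0 0; 0 0 -0.6 0 0 0; 0 0 -0.4 0 0 0; 0 0 0 0 0 0; 0 0 0 0 0 0"}}

```text
time: 57.4
ee_pos: [0.5479, 0.4331, 0.0284]
eef_rot: [-0.49, 0.488, -0.511, 0.511]
contact_force: [-0.6, 0.5, -0.3]
opening: 0.0445
```

Call:
{"api": "step_arm", "payload": {"deltas": "0 0 0 0 0 0; 0 0 0 0 0 0; 0 0 0 0 0 0; 0 0 0 0 0 0; 0 0 0 0 0 0; 0 0 1 0 0 0; 0 0 3 0 0 0; 0 0 3 0 0 0; 0 0 3 0 0 0; 0 0 2 0 0 0; 0 0 0 0 0 0; 0 0 0 0 0 0", "hand": -1}}

```text
time: 58.6
ee_pos: [0.5468, 0.4325, 0.1467]
eef_rot: [0.489, -0.489, 0.511, -0.511]
contact_force: [0.3, 0.4, -2.8]
opening: 0.024
```

```bash
python3 - <<'E'
from h import *
o,p,d=snap('wrist','w37');print(o['ee_pos'],toolT(o)[:2,2],o['opening'],o['contact_force'])
crop('w37',200,180,360,320,5,'w37c')
E
```

```text
[0.5468 0.4325 0.1467] [ 0.9991 -0.0429] 0.02400123480196209 [ 0.3177  0.412  -2.7565]
```

View pics/w37c.png

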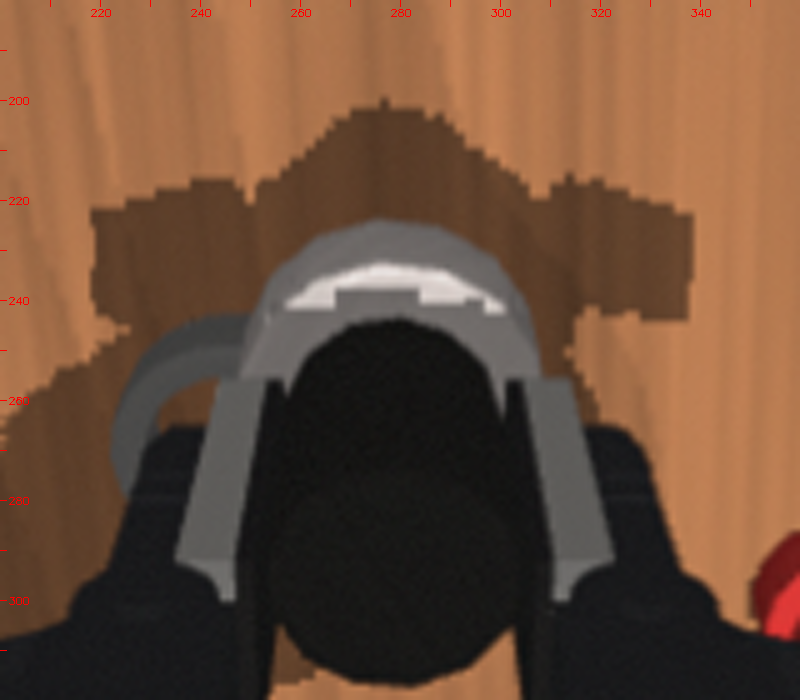

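Call:
{"api": "step_arm", "payload": {"deltas": "0 -3 0 0 0 0; 0.1 -4 0 0 0 0; 0.1 -4 0 0 0 0; 0.1 -4 0 0 0 0; 0.1 -4 0 0 0 0; 0.1 -4 0 0 0 0; 0 -4 0 0 0 0; 0 -4 0 0 0 0; 0 -4 0 0 0 0; 0 -4 0 0 0 0; 0 -2 0 0 0 0; 0 -0.9 0 0 0 0"}}

```text
time: 59.85
ee_pos: [0.5509, 0.0106, 0.1459]
eef_rot: [0.487, -0.489, 0.512, -0.511]
contact_force: [0.2, 0.6, -1.9]
opening: 0.0245
```

Call:
{"api": "step_arm", "payload": {"deltas": "0 0 0 0 0 0; 0 0 -3 0 0 0; 0 0 -3 0 0 0; 0 0 -2 0 0 0; 0 0 -1 0 0 0; 0 0 -0.5 0 0 0; 0 0 0 0 0 0; 0 0 0 0 0 0"}}

```text
time: 60.65
ee_pos: [0.5529, 0.014, 0.0527]
eef_rot: [-0.49, 0.489, -0.51, 0.511]
contact_force: [1.6, 0.8, -1.4]
opening: 0.024
```

```bash
python3 - <<'E'
from h import *
o,p,d=snap('wrist','w38');print(o['ee_pos'],toolT(o)[:2,2],o['opening'],o['contact_force'])
crop('w38',170,180,390,330,3,'w38c')
E
```

```text
[0.5529 0.014  0.0527] [ 0.9991 -0.0425] 0.023965178905995182 [ 1.6023  0.7664 -1.4093]
```

View pics/w38c.png

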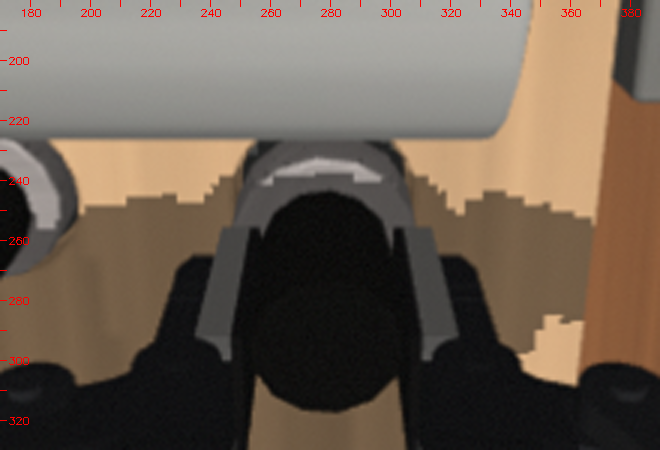

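Call:
{"api": "step_arm", "payload": {"deltas": "-0.05 -0.05 -0.3 0 0 0; 0 0 -0.3 0 0 0; 0 0 -0.3 0 0 0; 0 0 0 0 0 0; 0 0 0 0 0 0"}}

```text
time: 61.2
ee_pos: [0.5516, 0.013, 0.0429]
eef_rot: [0.489, -0.489, 0.511, -0.511]
contact_force: [0.5, -0.4, -1.5]
opening: 0.0239
```

Call:
{"api": "step_arm", "payload": {"deltas": "0 0 -0.2 0 0 0; 0 0 -0.2 0 0 0; 0 0 -0.2 0 0 0; 0 0 -0.2 0 0 0; 0 0 -0.1 0 0 0; 0 0 0 0 0 0; 0 0 0 0 0 0"}}

```text
time: 61.9
ee_pos: [0.5515, 0.0131, 0.0341]
eef_rot: [0.489, -0.489, 0.511, -0.511]
contact_force: [-2.8, 0.1, 2.7]
opening: 0.0245
```

Call:
{"api": "step_arm", "payload": {"deltas": "0 0 0 0 0 0; 0 0 0 0 0 0; 0 0 0 0 0 0; 0 0 1 0 0 0; 0 0 3 0 0 0; 0 0 4 0 0 0; 0 0 4 0 0 0; -1 -2 3 0 0 0; -2 -2 3 0 0 0; -1 -1 0 0 0 0; 0 0 0 0 0 0; 0 0 0 0 0 0", "hand": 0.05}}

```text
time: 63.1
ee_pos: [0.5115, -0.0361, 0.2136]
eef_rot: [0.489, -0.489, 0.511, -0.51]
contact_force: [0.7, 0.5, 0.5]
opening: 0.0448
```

```bash
python3 - <<'E'
from h import *
o,p,d=snap('wrist','w39');print(o['ee_pos'],toolT(o)[:2,2],o['opening'],o['contact_force']); print(roller('wrist',d,o))
P=cloud('wrist',d,o,1)
for c in ((.4807,.1315),(.5567,.127),(.4757,.0172),(.5515,.0137)):
  m=(abs(P[:,0]-c[0])<.006)&(abs(P[:,1]-c[1])<.006);print(np.median(P[m],0))
E
```

```text
[ 0.5115 -0.0361  0.2136] [ 0.9991 -0.0426] 0.044787257736825084 [0.7104 0.5186 0.5039]
(array([ 0.01  , -0.0011,  0.0535]), (np.float64(-0.07317915820095397), np.float64(0.0645101942777538)), np.int64(12910), np.float64(0.0006589366933854189))
[0.4807 0.1315 0.059 ]
[0.5564 0.127  0.0589]
[0.4756 0.0173 0.0588]
[0.5514 0.0137 0.059 ]
```

View pics/w39.png

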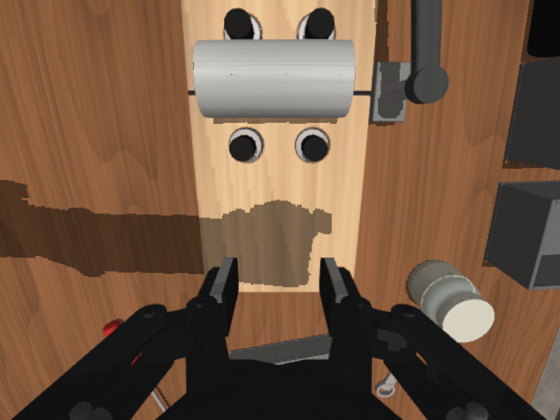

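```bash
python3 - <<'E'
from h import *
o,p,d=snap('wrist','w40'); print(roller('wrist',d,o,.005))
crop('w40',170,0,390,180,3,'w40c')
E
```

```text
(array([ 0.0101, -0.0011,  0.0536]), (np.float64(-0.07316396021753817), np.float64(0.06442044095742014)), np.int64(13063), np.float64(0.0006735689745641722))
```

View pics/w40c.png

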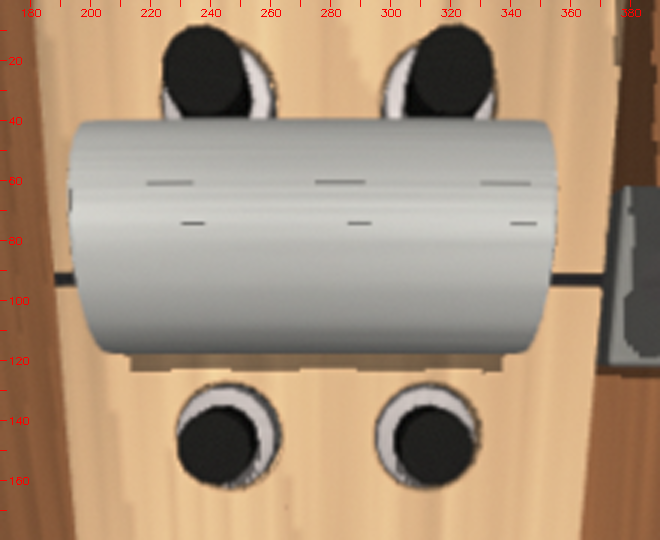

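Call:
{"api": "step_arm", "payload": {"deltas": "0.1 3 0 0 0 0; 0.2 4 0 0 0 0; 0.2 4 0 0 0 0; 0.2 4 0 0 0 0; 0.1 3.1 0 0 0 0; 0 0 0 0 0 0; 0 0 0 0 0 0; 0 0 0 0 0 0", "hand": -1}}

```text
time: 64.0
ee_pos: [0.5196, 0.1431, 0.2134]
eef_rot: [-0.488, 0.489, -0.511, 0.511]
contact_force: [-0.2, -0.3, -0.5]
opening: -0.0003
```

```bash
python3 - <<'E'
from h import *
o,p,d=snap('wrist','w41');print(o['ee_pos'],bf(o['ee_pos']),o['opening']); print(roller('wrist',d,o,.005))
P=cloud('wrist',d,o,1)
for c in ((.4807,.1315),(.5567,.127)):
  m=(abs(P[:,0]-c[0])<.006)&(abs(P[:,1]-c[1])<.006);print(np.median(P[m],0))
E
```

```text
[0.5196 0.1431 0.2134] [0.0001 0.0728] -0.0003183547966437051
(array([ 0.0097, -0.0015,  0.0535]), (np.float64(-0.07345898143126361), np.float64(0.06482136246459216)), np.int64(7169), np.float64(0.0006862683228061226))
[0.4819 0.1361 0.2762]
[0.5566 0.129  0.0593]
```

View pics/w41.png

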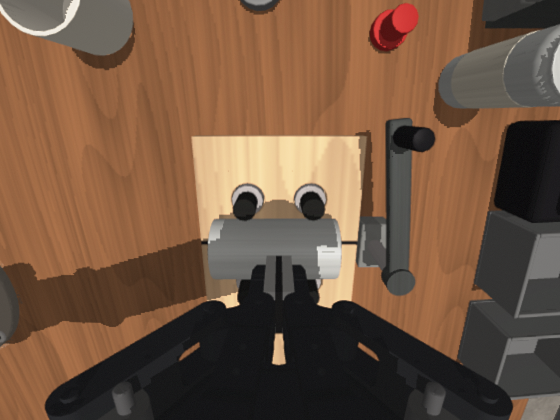

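Call:
{"api": "step_arm", "payload": {"deltas": "0 0.4 -3 0 0 0; 0 0 -4 0 0 0; 0 0 -4 0 0 0; 0 0 -3 0 0 0; 0 0 -2 0 0 0; 0 0 -1 0 0 0; 0 0 -0.4 0 0 0; 0 0 0 0 0 0; 0 0 0 0 0 0"}}

```text
time: 64.95
ee_pos: [0.5205, 0.1481, 0.041]
eef_rot: [-0.49, 0.488, -0.511, 0.511]
contact_force: [0.3, -0.5, -0.1]
opening: 0.0001
```

```bash
python3 - <<'E'
from h import *
o,p,d=snap('wrist','w42');print(o['ee_pos'],bf(o['ee_pos']),o['contact_force'])
snap('scene','s42');crop('s42',240,150,400,280,5,'s42c')
E
```

```text
[0.5205 0.1481 0.041 ] [0.0008 0.0779] [ 0.2517 -0.5175 -0.0808]
```

View pics/w42.png

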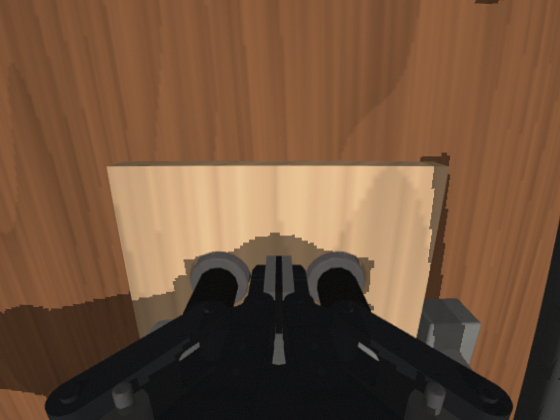

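View pics/s42c.png

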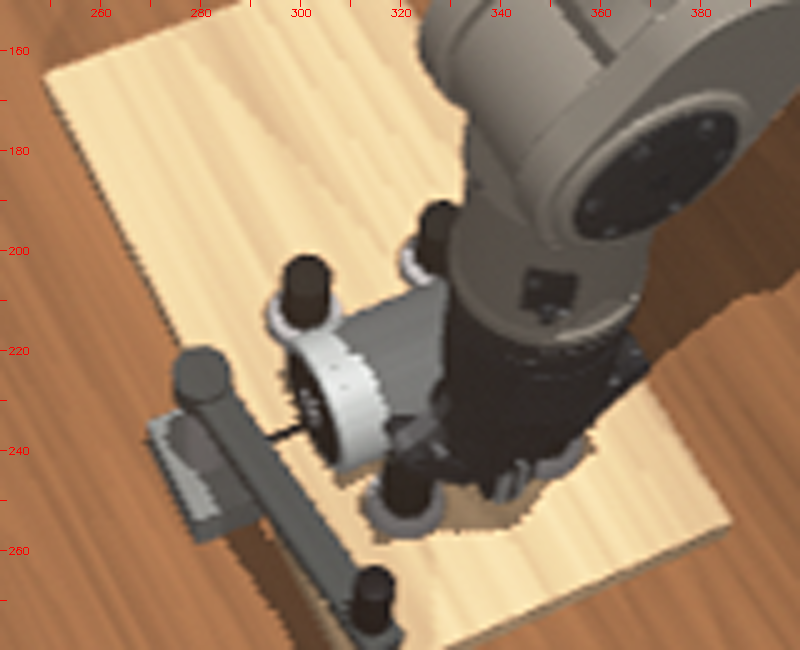

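Call:
{"api": "step_arm", "payload": {"deltas": "0 -0.4 0 0 0 0; 0 -0.5 0 0 0 0; 0 -0.5 0 0 0 0; 0 -0.3 0 0 0 0; 0 -0.2 0 0 0 0; 0 -0.1 0 0 0 0; 0 -0.1 0 0 0 0; -0.1 -0.1 0 0 0 0; 0 -0.1 0 0 0 0; 0 -0.1 0 0 0 0; 0 -0.1 0 0 0 0; 0 -0.1 0 0 0 0"}}

```text
time: 66.25
ee_pos: [0.5187, 0.1221, 0.04]
eef_rot: [-0.489, 0.489, -0.511, 0.511]
contact_force: [-0.4, 0.2, 0.1]
opening: -0.0
```

Call:
{"api": "step_arm", "payload": {"deltas": "0 -0.1 0 0 0 0; 0 -0.1 0 0 0 0; 0 -0.05 0 0 0 0; 0 -0.05 0 0 0 0; 0 -0.05 0 0 0 0; 0 -0.05 0 0 0 0; 0 0 0 0 0 0; 0 0 0 0 0 0"}}

```text
time: 67.05
ee_pos: [0.5187, 0.118, 0.04]
eef_rot: [-0.489, 0.489, -0.511, 0.511]
contact_force: [-0.9, 0.2, -0.5]
opening: 0.0004
```

```bash
python3 - <<'E'
from h import *
o,p,d=snap('wrist','w43');print(o['ee_pos'],bf(o['ee_pos']),o['contact_force'])
snap('scene','s43');crop('s43',240,150,400,280,5,'s43c')
for n in('42','43'):
  d=np.load(f'pics/s{n}.npz')['d']; print(roller('scene',d,None,.005))
E
```

```text
[0.5187 0.118  0.04  ] [0.0002 0.0478] [-0.8731  0.2471 -0.4573]
(array([ 0.0085, -0.0081,  0.0517]), (np.float64(-0.010623875592442475), np.float64(0.0678484408321387)), np.int64(779), np.float64(0.0013376540398128583))
(array([ 0.0102, -0.1706,  0.052 ]), (np.float64(-0.046018270049495574), np.float64(0.06806437049651164)), np.int64(648), np.float64(0.001432003237560719))
```

View pics/s43c.png

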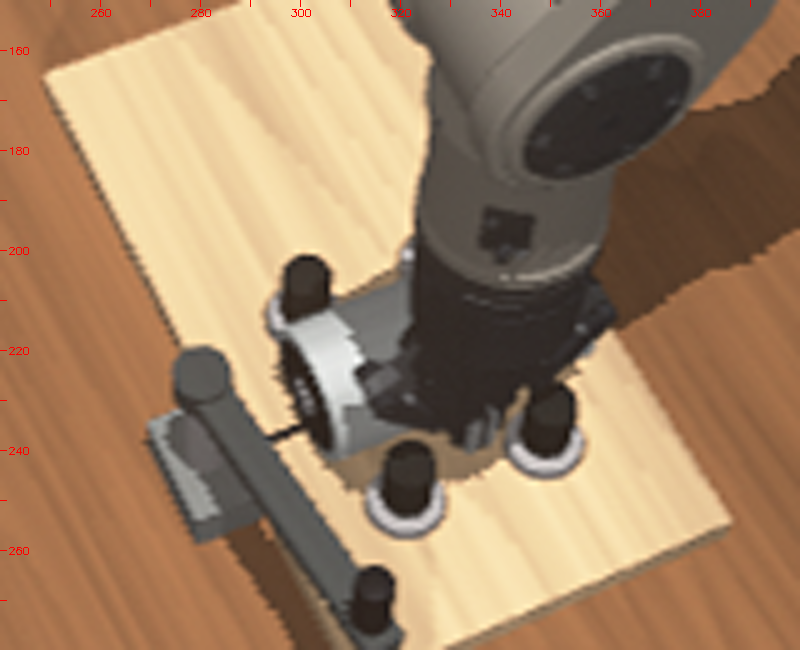

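Call:
{"api": "step_arm", "payload": {"deltas": "0 0.5 0 0 0 0; 0 1 0 0 0 0; 0 1 0 0 0 0; 0 0 2 0 0 0; 0 0 4 0 0 0; 0 0 4 0 0 0; 0 0 4 0 0 0; 0 0 3 0 0 0; 0 -4 0 0 0 0; 0 -4 0 0 0 0; 0 -4 0 0 0 0; 0 0 0 0 0 0"}}

```text
time: 68.35
ee_pos: [0.5184, 0.0179, 0.2106]
eef_rot: [-0.487, 0.487, -0.512, 0.513]
contact_force: [0.1, 0.3, 0.5]
opening: -0.0001
```

Call:
{"api": "step_arm", "payload": {"deltas": "0 -3 0 0 0 0; 0 -3 0 0 0 0; 0 0 0 0 0 0; 0 0 0 0 0 0"}}

```text
time: 68.75
ee_pos: [0.5189, -0.0362, 0.21]
eef_rot: [0.489, -0.489, 0.511, -0.511]
contact_force: [-0.3, 1.2, 0.5]
opening: 0.0003
```

```bash
python3 - <<'E'
from h import *
o,p,d=snap('wrist','w44');print(o['ee_pos'],bf(o['ee_pos']),o['contact_force']); print(roller('wrist',d,o,.0))
P=cloud('wrist',d,o,1)
for c in ((.4807,.1315),(.5567,.127),(.4757,.0172),(.5515,.0137)):
  m=(abs(P[:,0]-c[0])<.006)&(abs(P[:,1]-c[1])<.006);print(np.median(P[m],0))
crop('w44',170,0,390,180,3,'w44c')
E
```

```text
[ 0.5189 -0.0362  0.21  ] [ 0.0067 -0.1063] [-0.2811  1.2207  0.4652]
(array([ 0.0028, -0.0024,  0.0536]), (np.float64(-0.07310339978847705), np.float64(0.06427638224864764)), np.int64(13033), np.float64(0.0006214862054611422))
[0.4807 0.1315 0.0589]
[0.5567 0.1272 0.0588]
[0.4755 0.0175 0.059 ]
[0.5518 0.0142 0.059 ]
```

View pics/w44.png

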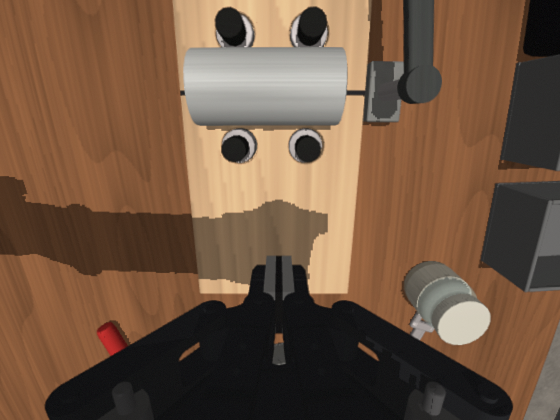

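```bash
python3 - <<'E'
from h import *
o=loado('w41'); crop('w41',360,100,450,170,8,'w41k')
print(atz('wrist',[(424,139)],.150,o), tri([('wrist',(424,139),o),('top',f((31,82),195,180,5),None)]))
PV=MK+.119*bx+np.array([.0005,.0008]); print('pivot',PV)
prev=None
for th in [1.455,1.36,1.26,1.16,1.06,.96,.86,.76,.66,.56,.46,.36,.26,.16,.08,0]:
    t=np.sin(th)*bx+np.cos(th)*by; k=PV+.14*(-np.cos(th)*bx+np.sin(th)*by)
    q=k+.026*t; print(th,'knob',k,'tcp',q, '' if prev is None else (q-prev)*100); prev=q
E
```

```text
[[0.6252 0.2062 0.15  ]] (array([0.626 , 0.205 , 0.1471]), [np.float64(0.001096012100641687), np.float64(0.0010960121006416094)])
pivot [0.6359 0.0662]
1.455 knob [0.6254 0.2058] tcp [0.6514 0.2078] 
1.36 knob [0.6122 0.2042] tcp [0.6379 0.2086] [-1.3497  0.0829]
1.26 knob [0.5986 0.2012] tcp [0.6236 0.2081] [-1.4224 -0.0515]
1.16 knob [0.5853 0.1968] tcp [0.6095 0.2062] [-1.4102 -0.1932]
1.06 knob [0.5725 0.1911] tcp [0.5957 0.2028] [-1.3838 -0.333 ]
0.96 knob [0.5604 0.1841] tcp [0.5823 0.1981] [-1.3437 -0.4695]
0.86 knob [0.549 0.176] tcp [0.5694 0.1921] [-1.2901 -0.6013]
0.76 knob [0.5385 0.1667] tcp [0.5571 0.1848] [-1.2236 -0.7271]
0.66 knob [0.5289 0.1565] tcp [0.5457 0.1764] [-1.1449 -0.8456]
0.56 knob [0.5204 0.1454] tcp [0.5351 0.1668] [-1.0548 -0.9557]
0.46 knob [0.5131 0.1335] tcp [0.5256 0.1563] [-0.9541 -1.0562]
0.36 knob [0.507  0.1209] tcp [0.5172 0.1448] [-0.8439 -1.1462]
0.26 knob [0.5022 0.1077] tcp [0.5099 0.1326] [-0.7252 -1.2247]
0.16 knob [0.4987 0.0942] tcp [0.5039 0.1197] [-0.5993 -1.291 ]
0.08 knob [0.4969 0.0831] tcp [0.5001 0.1089] [-0.3848 -1.0719]
0 knob [0.496 0.072] tcp [0.4971 0.0979] [-0.2979 -1.0992]
```

View pics/w41k.png

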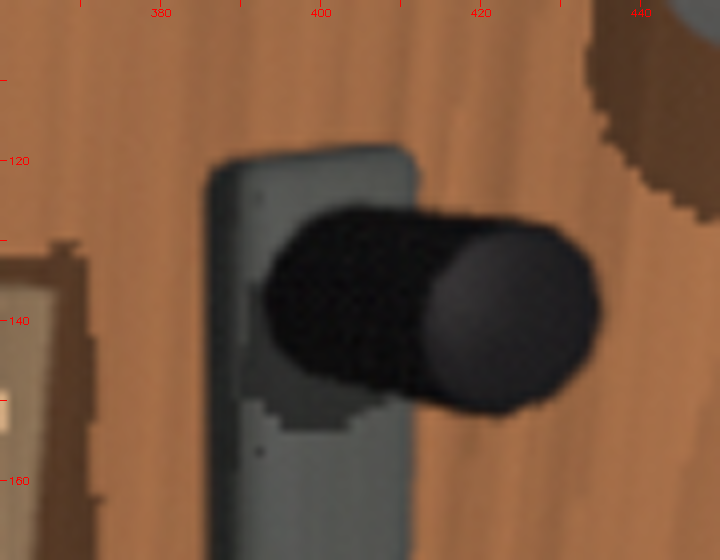

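Call:
{"api": "step_arm", "payload": {"deltas": "1.5 3 0 0 0 0; 2 3.5 0 0 0 0; 2 3.5 0 0 0 0; 2 3.5 0 0 0 0; 2 3.5 0 0 0 0; 2 3.5 0 0 0 0; 2 3.5 0 0 0 0.06; 1.4 0.5 0 0 0 0.055; 0 0 0 0 0 0; 0 0 0 0 0 0; 0 0 0 0 0 0", "hand": -1}}

```text
time: 69.9
ee_pos: [0.6669, 0.2076, 0.2099]
eef_rot: [-0.517, 0.518, -0.482, 0.482]
contact_force: [0.4, -0.7, -0.2]
opening: -0.0
```

```bash
python3 - <<'E'
from h import *
o,p,d=snap('wrist','w45');print(o['ee_pos'],toolT(o)[:2,2],o['opening'])
snap('scene','s45')
E
```

```text
[0.6669 0.2076 0.2099] [0.9975 0.0704] -3.728670954898091e-05
```

View pics/w45.png

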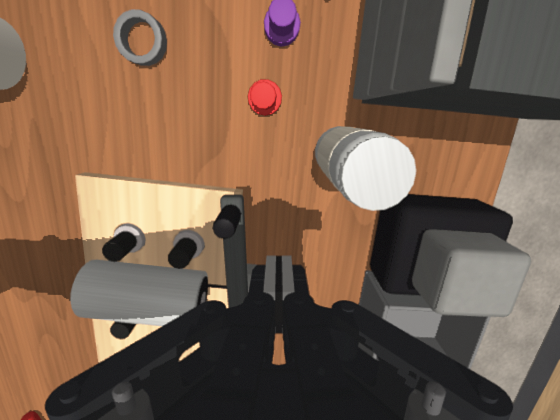

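View pics/s45.png

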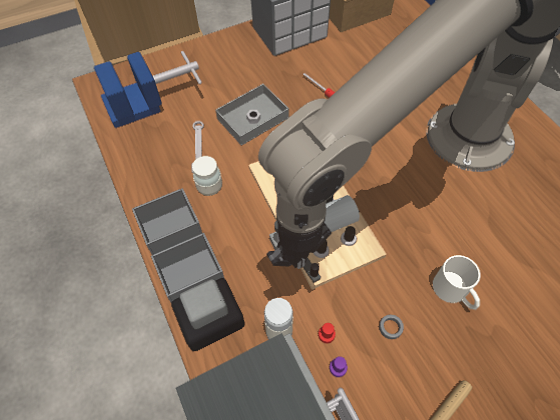

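Call:
{"api": "step_arm", "payload": {"deltas": "0 0 -3 0 0 0; 0 0 -3 0 0 0; 0 0 -2 0 0 0; 0 0 -0.8 0 0 0; 0 0 0 0 0 0; -0.4 0 0 0 0 0; -0.4 0 0 0 0 0; -0.4 0 0 0 0 0; -0.4 0 0 0 0 0; -0.4 0 0 0 0 0; -0.4 0 0 0 0 0; 0 0 0 0 0 0"}}

```text
time: 71.2
ee_pos: [0.6432, 0.2082, 0.1222]
eef_rot: [0.518, -0.518, 0.482, -0.482]
contact_force: [0.5, -0.1, -0.4]
opening: -0.0001
```

```bash
python3 - <<'E'
from h import *
o,p,d=snap('wrist','w46');print(o['ee_pos'],toolT(o)[:2,2],o['contact_force'])
E
```

```text
[0.6432 0.2082 0.1222] [0.9974 0.0721] [ 0.4824 -0.1431 -0.4266]
```

View pics/w46.png

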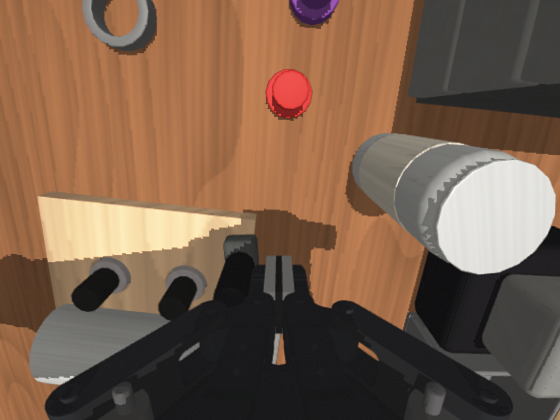

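```bash
python3 - <<'E'
from h import *
PV=MK+.119*bx+np.array([.0005,.0008]); prev=np.array([.6432,.2082])
for th in np.arange(1.41,-.03,-.06):
    t=np.sin(th)*bx+np.cos(th)*by; k=PV+.14*(-np.cos(th)*bx+np.sin(th)*by)
    q=k+.019*t; print(round(th,2),q,(q-prev)*100); prev=q
E
```

```text
1.41 [0.638  0.2075] [-0.5166 -0.0712]
1.35 [0.6296 0.2074] [-0.8475 -0.0126]
1.29 [0.6211 0.2067] [-0.8452 -0.0634]
1.23 [0.6127 0.2056] [-0.8399 -0.114 ]
1.17 [0.6044 0.2039] [-0.8315 -0.1641]
1.11 [0.5962 0.2018] [-0.8202 -0.2137]
1.05 [0.5881 0.1992] [-0.8059 -0.2625]
0.99 [0.5802 0.1961] [-0.7887 -0.3104]
0.93 [0.5726 0.1925] [-0.7687 -0.3571]
0.87 [0.5651 0.1885] [-0.7459 -0.4025]
0.81 [0.5579 0.184 ] [-0.7204 -0.4465]
0.75 [0.551  0.1791] [-0.6923 -0.4889]
0.69 [0.5444 0.1738] [-0.6618 -0.5296]
0.63 [0.5381 0.1682] [-0.6288 -0.5683]
0.57 [0.5321 0.1621] [-0.5936 -0.605 ]
0.51 [0.5266 0.1557] [-0.5563 -0.6395]
0.45 [0.5214 0.149 ] [-0.5169 -0.6717]
0.39 [0.5166 0.142 ] [-0.4757 -0.7015]
0.33 [0.5123 0.1347] [-0.4328 -0.7288]
0.27 [0.5084 0.1272] [-0.3883 -0.7534]
0.21 [0.505  0.1194] [-0.3424 -0.7753]
0.15 [0.5021 0.1115] [-0.2953 -0.7945]
0.09 [0.4996 0.1033] [-0.2472 -0.8107]
0.03 [0.4976 0.0951] [-0.1981 -0.8241]
```

Call:
{"api": "step_arm", "payload": {"deltas": "-0.5 0 0 0 0 0.04; -0.8 0 0 0 0 0.06; -0.85 -0.05 0 0 0 0.06; -0.85 -0.1 0 0 0 0.06; -0.8 -0.15 0 0 0 0.06; -0.8 -0.2 0 0 0 0.06; -0.8 -0.25 0 0 0 0.06; -0.8 -0.3 0 0 0 0.06; -0.75 -0.35 0 0 0 0.06; -0.75 -0.4 0 0 0 0.06; -0.7 -0.45 0 0 0 0.06; -0.7 -0.5 0 0 0 0.06"}}

```text
time: 72.45
ee_pos: [0.5526, 0.1811, 0.1221]
eef_rot: [0.652, -0.652, 0.274, -0.274]
contact_force: [0.4, 1.4, -0.7]
opening: 0.0001
```

```bash
python3 - <<'E'
from h import *
o,p,d=snap('wrist','w47');print(o['ee_pos'],toolT(o)[:2,2],o['contact_force'])
E
```

```text
[0.5526 0.1811 0.1221] [0.7145 0.6996] [ 0.3734  1.4459 -0.6819]
```

View pics/w47.png

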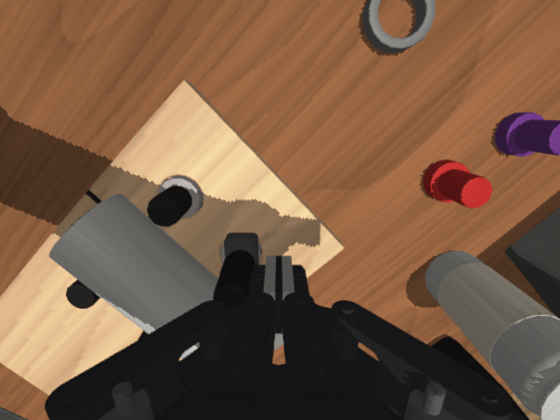

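Call:
{"api": "step_arm", "payload": {"deltas": "-0.7 -0.55 0 0 0 0.06; -0.65 -0.55 0 0 0 0.06; -0.6 -0.6 0 0 0 0.06; -0.55 -0.65 0 0 0 0.06; -0.5 -0.65 0 0 0 0.06; -0.5 -0.7 0 0 0 0.06; -0.45 -0.75 0 0 0 0.06; -0.4 -0.75 0 0 0 0.06; -0.35 -0.8 0 0 0 0.06; -0.3 -0.8 0 0 0 0.06; -0.25 -0.8 0 0 0 0.06; -0.2 -0.6 0 0 0 0.03"}}

```text
time: 73.7
ee_pos: [0.4984, 0.0983, 0.1221]
eef_rot: [0.706, -0.706, 0.038, -0.038]
contact_force: [1.9, 0.9, -0.2]
opening: 0.0
```

```bash
python3 - <<'E'
from h import *
o,p,d=snap('wrist','w48');print(o['ee_pos'],toolT(o)[:2,2],o['contact_force'])
E
```

```text
[0.4984 0.0983 0.1221] [0.1082 0.9941] [ 1.8572  0.8614 -0.2206]
```

View pics/w48.png

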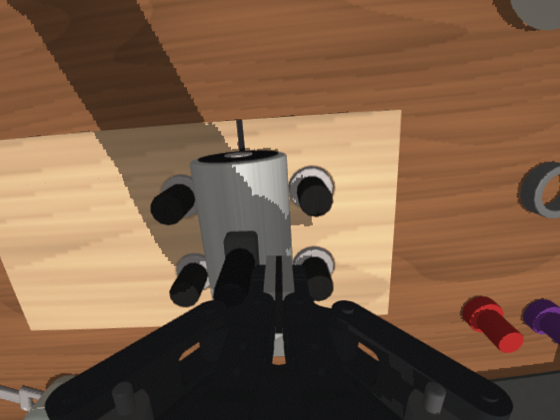

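Call:
{"api": "step_arm", "payload": {"deltas": "0 -0.2 0 0 0 0; 0 -0.2 0 0 0 0; 0 -0.2 0 0 0 0; 0 -0.1 0 0 0 0; 0 0 0 0 0 0"}}

```text
time: 74.25
ee_pos: [0.4982, 0.0936, 0.122]
eef_rot: [0.707, -0.705, 0.038, -0.038]
contact_force: [-1.0, 5.5, -1.0]
opening: 0.0
```

Call:
{"api": "step_arm", "payload": {"deltas": "0 -0.1 0 0 0 0; 0 -0.1 0 0 0 0; 0 -0.1 0 0 0 0; 0 0 0 0 0 0"}}

```text
time: 74.65
ee_pos: [0.4982, 0.0933, 0.1221]
eef_rot: [0.708, -0.704, 0.037, -0.037]
contact_force: [-0.2, 13.4, -1.9]
opening: 0.0003
```

The force rises while the TCP stalls at y≈0.0935, so the keeper is at its end stop. I'll back off and check.

Call:
{"api": "step_arm", "payload": {"deltas": "0 0.5 0 0 0 0; 0 1 0 0 0 0; 0 2 0 0 0 0; 0 1 2 0 0 0; 0 0 4 0 0 0; 0 2 4 0 0 0; 0 4 0 0 0 0; 0 4 0 0 0 0; 0 4 0 0 0 0; 0 4 0 0 0 0; 0 4 0 0 0 0; 0 4 0 0 0 0"}}

```text
time: 75.85
ee_pos: [0.4981, 0.3951, 0.2219]
eef_rot: [-0.706, 0.706, -0.039, 0.039]
contact_force: [0.6, 0.5, 0.5]
opening: 0.0002
```

Call:
{"api": "step_arm", "payload": {"deltas": "0 3 0 0 0 0; 0 0 0 0 0 0; 0 0 0 0 0 0; 0 0 0 0 0 0"}}

```text
time: 76.25
ee_pos: [0.4988, 0.422, 0.2218]
eef_rot: [-0.706, 0.707, -0.039, 0.039]
contact_force: [-0.8, -0.9, 0.4]
opening: -0.0001
```

```bash
python3 - <<'E'
from h import *
o,p,d=snap('top','t49');print(o['ee_pos'],o['contact_force']);crop('t49',195,180,355,290,5,'t49b'); print(roller('top',d,None,0.))
o,p,d=snap('scene','s49');crop('s49',200,70,400,300,3,'s49c'); print(roller('scene',d,None,0.))
E
```

```text
[0.4988 0.422  0.2218] [-0.7993 -0.9305  0.3635]
(array([ 0.0028, -0.0029,  0.0518]), (np.float64(-0.07329707727372684), np.float64(0.06281800951652106)), np.int64(1076), np.float64(0.001413010683396023))
(array([ 0.0009, -0.0074,  0.0519]), (np.float64(-0.07186426491326682), np.float64(0.06742354310712234)), np.int64(1328), np.float64(0.0013933028425795989))
```

View pics/t49b.png

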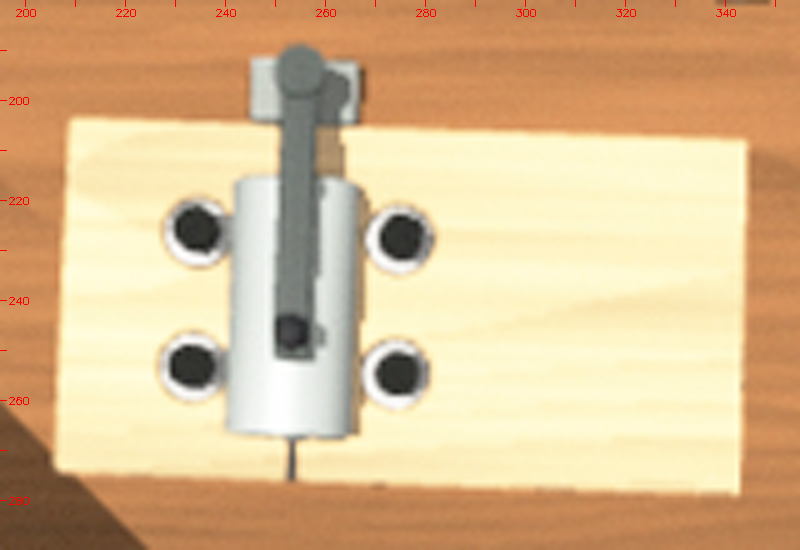

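View pics/s49c.png

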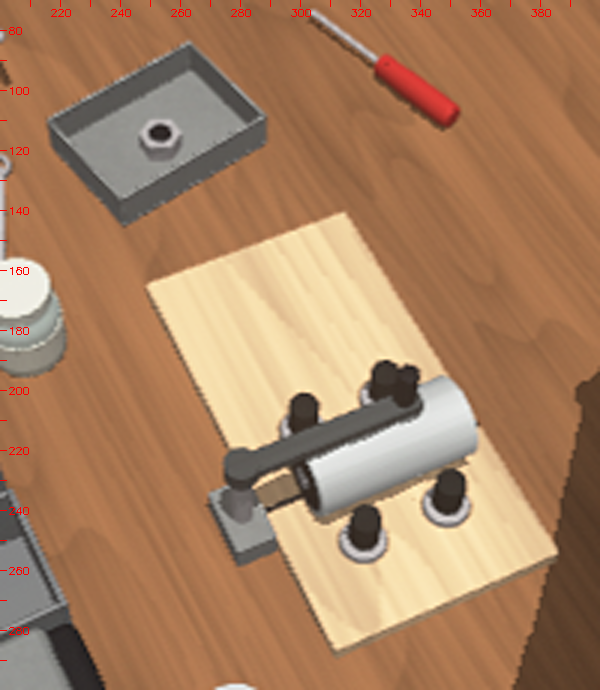

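Every check holds, so I'm handing the job in.

```bash
python3 - <<'E'
from h import *
PV=MK+.119*bx; k=bf(atz('top',[f((292,328),195,180,5)],.15))[0]-bf(PV); print('keeper',np.arctan2(k[1],-k[0]))
print(ticket.job_done())
E
```

```text
keeper -0.012117369971745853
the job is handed in; nothing more can be done
None
```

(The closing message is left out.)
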